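# Reload the shipboard aerosol impactor with its stage plates

## Robot

A 6-joint arm with a two-finger parallel gripper is mounted at the origin on a cart in front of the work surface, level with it; the furniture and walls round the work are solid. World frame = base frame: x ahead of the robot, y to its left, z up, the work surface at z = 0. Lengths are in m, angles in rad, forces in N, time in s.
With the tool pointing down it reaches from about 0.2 to 0.875 m from the base axis. Payload 3.4 kg.
Tool frame: the origin (TCP) lies at the very end of the fingers, on their centre line; the grasp point (between the pads) lies 19 mm behind it; z points along the fingers, y is the line along which they close (so a half turn about z gives the same grasp; the last joint's range is limited). The gripper opens to 94 mm and grips with 3 to 60 N. Pads are 16 mm wide; open, the fingers measure 119 mm over their backs; the gripper's body (75 mm by 177 mm) begins 78 mm behind the grasp point.
Start: joints at [1.127, 0.276, 1.505, -0, 1.361, -0.121], TCP at [0.182, 0.545, 0.205] pointing down, gripper open.
Joint ranges: [-2.89, 2.89], [-0.75, 2.08], [0.22, 2.7], [-1.18, 4.32], [0.11, 2.71], [-2.7, 2.7]. Speed limits (rad/s): [2.57, 2.57, 3.14, 3.14, 3.14, 3.14].

## Interface

Orientations are given as a 3x3 rotation matrix whose columns are the frame's x, y, z axes.
In Python, from plant import robot, camera, get_calibration, models gives the robot as it stands.
- The arm moves only by the shell command python3 -m jog 'ROWS' [FORCE]. ROWS is JSON, a list that holds one entry, the list of rows, each a list of 7 numbers: the opening, from 0 (shut) to 1 (fully open), then the shift along the tool's x, y, z in cm, then the turn, a rotation vector about the tool's x, y, z in rad. In form: [[[jaw, dx, dy, dz, rx, ry, rz], ...]]. A call has 1 to 20 rows; each row is the pose to reach, as a shift and turn from the pose commanded when the call began, along the tool's axes at that moment; what a row does not reach only later rows make up. A row lasts 1/10 s, in which the tool goes at most 50 mm and 8.59 degrees, less where a joint would pass 70% of its speed; a pose out of reach is approached as far as the arm can. A call with a gripper value outside its range is refused whole. The fingers move at their own pace and stop on an object; FORCE is the grip in N (left out, the last holds). Time passes only in rows, so rows that repeat a pose let the fingers close. It gives the time, the measured TCP pose, the force, the opening and the grip force at its end, in the units of the state.
- robot.get_obs(): the state, without advancing time (a new reading comes with each control period).
- camera(name): name is "scene" or "top" or "wrist"; returns the picture (420x560x3 uint8, red, green, blue); there is no depth.
- get_calibration(name): a dict with "fx", "fy", "cx", "cy" (pixels), "dist" ([k1, k2, p1, p2, k3] as OpenCV has them; the pictures are not rectified), "extrinsics" (4x4, takes a point from camera to world coordinates); the wrist camera has in their place "hand_eye" (4x4, takes a point from camera to tool coordinates, whose origin is the TCP and whose axes are the flange's). Camera axes: x right, y down, z forward; pixel columns grow to the right and rows downward; lengths in m; the calibration is good to about 2 mm. A picture is of the moment at which its call begins: read the wrist's pose just before it. get_calibration takes no time and is no camera call.
- robot.job_done(): hands the job in; it is judged then, once.
Trained networks look in the newest picture that a camera, given by its name, has taken for a name from the list of things; names that differ only in an ending like _2 or _b are one class to them, and where a whole thing is asked for, a point or a joint stands for the part that bears it (a point fixed in the world has none). Each returns a list of dicts, best first, with "p" (0 to 1); they miss things now and then, are a little off and sometimes report something else, mostly with a low value. They report only what shows in the picture. A call takes as long as a camera call.
- models.outline_of(query, camera): "region" (420x560 bool, what is visible of it) and "location" ([column, row] in pixels, amid what is visible of it).
The state is a dict: "time": time; "q": joint angles; "joint_velocities": joint speeds; "tau": joint torques, N m; "tcp_pos": TCP position; "eef_rot": TCP orientation; "wrist_force": force on the tool from outside, world axes, zero at the start; "wrist_torque": the same for the moment, N m; "gripper_width": finger opening in m; "gripper_force": force on a finger pad.
Only numpy, scipy, OpenCV 4.12 (cv2) and the standard library are available. Lean on these libraries where they do the work, as an engineer would, in place of code of your own. Each camera call takes 0.05 s, during which the arm holds its last target. There are 200 camera calls.

## Task

Reload the aerosol impactor: turn its inlet head anticlockwise (seen from above) about a quarter turn out of the two bayonet hooks, lift it off by its bar handle and set it down upright over the boss of the round parking stand; then slide each slotted plate that lies on the drying stand out over the open front edge so that you can take it by its sides, and lay them all flat on one another on the pedestal of the impactor base, between the dowels. Last, set the head back down over the stack with its ears in the gaps between the hooks and turn it clockwise until both ears are under the hooks at their stops; do not shove the beaker, the cup or the tape roll about.

Things in the scene. Friction and masses are not known exactly. Their poses are not given: they have to be found in the camera images.
- drying_stand: fixed steel shelf, 200 (x) by 176 mm (y), deck top 50 mm above the bench; origin: centre of its underside. Three lanes along x, centred at y = -56, 0 and +56 mm, each 50 mm wide; lane walls 6 mm thick, 9 mm above the deck, from x = -82 to +98 mm; a 12 mm high stop closes the rear at x = +96 mm
- front_edge (a point): middle of the stand's open front edge, at deck height, 50 mm over the bench (x = -100 mm in the stand's frame, its -x towards the robot); before it is free air down to the bench. Axes as the stand
- plate_0: loose aluminium plate 92 x 46 x 5 mm, 60 g, with five slots; may be absent. Origin: centre of its underside, x along its length, z up. Starts in a lane of the drying stand, wholly on the deck, where the lane walls keep fingers off its long sides. Can be pushed at its rear end with closed fingertips. Half turns do not matter.
- plate_1: loose aluminium plate 92 x 46 x 5 mm, 60 g, with five slots; may be absent. Origin: centre of its underside, x along its length, z up. Starts in a lane of the drying stand, wholly on the deck, where the lane walls keep fingers off its long sides. Can be pushed at its rear end with closed fingertips. Half turns do not matter.
- plate_2: loose aluminium plate 92 x 46 x 5 mm, 60 g, with five slots; may be absent. Origin: centre of its underside, x along its length, z up. Starts in a lane of the drying stand, wholly on the deck, where the lane walls keep fingers off its long sides. Can be pushed at its rear end with closed fingertips. Half turns do not matter.
- impactor_base: fixed aluminium base; origin: centre of its underside. Round flange, radius 85 mm, top 22 mm above the bench; on it a centring collar of radius 58 mm up to 30 mm; on that a pedestal 92 (x) by 46 mm (y) with its top at 56 mm. A hose spigot sticks out at +x, away from the robot
- stack_floor (a point): centre of the pedestal's top, axes as the base; plates go here with their length along x, their origins 0, 5 and 10 mm above it. Eight 6 mm dowels with round tips, 21 mm high, stand 2.5 mm clear of the plate outline: at x = +6 and +36 on both long sides, two at each end (y = +-11 mm). For x = -46 to 0 mm the long sides are free for fingers, with air 26 mm down
- flange_top (a point): centre of the flange's top, 22 mm above the bench, where the head's rim comes to rest; axes as the base
- hook_a (a point): under the lip of the bayonet hook at the base's +y: the place of an ear when locked, 72 mm from the centre. Hook 34 mm long along x, lip underside 9 mm above the flange, lip reaching in to radius 69 mm; closed by a stop at its +x end, open at its -x end, so an ear enters clockwise and leaves anticlockwise, seen from above
- hook_b (a point): the same at the base's -y for the other ear: stop at its -x end, open at its +x end
- inlet_head: loose round hood, 240 to 420 g, open below; origin: centre of its lower rim, z up. Outer radius 65 mm, inner 61 mm, 67 mm high, hollow to 60 mm. Two ears, 20 mm wide, 6 mm thick, level with the rim, reach to radius 75 mm at its +x and -x. Half turns do not matter. Starts locked. It comes off and goes on only with its x within 55 degrees of the base's x; locked when its x is along the base's y
- handle_bar (a point): centre of the head's black bar handle, 97 mm above its lower rim: 80 mm long along the head's x, 14 mm wide and thick, with 23 mm of air below; fingers close across the head's y
- head_stand: fixed round parking stand; origin: centre of its underside. Steel top of radius 82 mm, 40 mm above the bench, on which the rim of the parked head rests, round a white boss (radius 48 mm, 30 mm high, narrowing to 42 mm above 20 mm) that goes up inside the head with 13 mm to spare
- beaker: bystander: empty beaker, 52 mm wide, 68 mm high; leave it alone
- cup: bystander: white foam cup, 92 mm wide, 99 mm high; leave it alone
- tape: bystander: roll of tape lying flat, 103 mm across, 25 mm high; leave it alone

How it is judged:
On the way, in this order (a step that is already met when the one before it is completed fails the run):
1. the head stands upright on the parking stand, let go (horizontal distance between inlet_head and head_stand below 0.02 m and z of inlet_head in the frame of head_stand between 0.036 and 0.044 m and angle between inlet_head's own z axis and vertical below 0.06 rad and contact force between inlet_head and the fingers below 0.05 N), for 0.3 s.
2. every plate present lies flat in the stack on the pedestal, let go (horizontal distance between each of plate_0, plate_1, plate_2 and stack_floor below 0.006 m and z of plate_0 in the frame of stack_floor between -0.002 and 0.0125 m and angle between each of plate_0, plate_1, plate_2's own z axis and vertical below 0.06 rad and angle between the x axis of each of plate_0, plate_1, plate_2 and the x axis of impactor_base, either way round below 0.1 rad and z of plate_1 in the frame of stack_floor between -0.002 and 0.0125 m and z of plate_2 in the frame of stack_floor between -0.002 and 0.0125 m and contact force between each of plate_0, plate_1, plate_2 and the fingers below 0.05 N), for 0.3 s.
3. the head sits down on the flange over the stack, ears not yet in the hooks (horizontal distance between each of plate_0, plate_1, plate_2 and stack_floor below 0.006 m and z of plate_0 in the frame of stack_floor between -0.002 and 0.0125 m and angle between each of plate_0, plate_1, plate_2's own z axis and vertical below 0.06 rad and angle between the x axis of each of plate_0, plate_1, plate_2 and the x axis of impactor_base, either way round below 0.1 rad and z of plate_1 in the frame of stack_floor between -0.002 and 0.0125 m and z of plate_2 in the frame of stack_floor between -0.002 and 0.0125 m and horizontal distance between inlet_head and flange_top below 0.006 m and z of inlet_head in the frame of flange_top between -0.003 and 0.003 m and angle between inlet_head's own z axis and vertical below 0.05 rad and angle between the x axis of inlet_head and the y axis of impactor_base, either way round above 0.45 rad), for 0.1 s.
At the end, for the whole second after the job is handed in: all plates present lie flat (3 degrees) in the stack, within 6 mm of the pedestal centre and 6 degrees of its direction; the head sits on the flange (3 mm; 6 mm off centre), upright, turned to within 8 degrees of its stops with its ears under the hooks, at rest and released (horizontal distance between each of plate_0, plate_1, plate_2 and stack_floor below 0.006 m and z of plate_0 in the frame of stack_floor between -0.002 and 0.0125 m and angle between each of plate_0, plate_1, plate_2's own z axis and vertical below 0.06 rad and angle between the x axis of each of plate_0, plate_1, plate_2 and the x axis of impactor_base, either way round below 0.1 rad and z of plate_1 in the frame of stack_floor between -0.002 and 0.0125 m and z of plate_2 in the frame of stack_floor between -0.002 and 0.0125 m and horizontal distance between inlet_head and flange_top below 0.006 m and z of inlet_head in the frame of flange_top between -0.003 and 0.003 m and angle between inlet_head's own z axis and vertical below 0.05 rad and angle between the x axis of inlet_head and the y axis of impactor_base, either way round below 0.15 rad and linear speed of inlet_head below 0.02 m/s and contact force between inlet_head and the fingers below 0.05 N); the robot touches nothing.
It fails at once if the beaker is moved more than 3 cm (distance of beaker from where it was at the start of the episode above 0.03 m).
It fails at once if the foam cup is moved more than 3 cm (distance of cup from where it was at the start of the episode above 0.03 m).
It fails at once if the tape roll is moved more than 3 cm (distance of tape from where it was at the start of the episode above 0.03 m).
Of plate_0, plate_1, plate_2 only 2 to 3 are there at a start; the rules pass over those that are not, and their reading is None.
At some moment in a run one of plate_0, plate_1, plate_2, inlet_head may be knocked a few centimetres aside while the robot is not near it.
It also fails if it takes over 210 s, if anything falls off the work surface, if the arm or the gripper's body presses on something with over 40 N, if the wrist force passes 120 N, or if a joint passes its speed limit or range.

## Working session

There is one attempt and no reset: what is moved stays moved. The work goes in short steps, Python scripts to look and compute and a shell command to move; the robot and the scene stay as the last step left them, time stands still between calls to the robot, and variables do not carry over. Pictures are saved under pics/ and viewed, at most 14 in all, crops included, and the job is handed in when it is done.

```bash
ls; mkdir -p pics; python3 - <<'E'
from plant import robot,camera,get_calibration
import cv2
o=robot.get_obs();print(o)
for n in("scene","top","wrist"):
    c=get_calibration(n);print(n,c)
    cv2.imwrite(f"pics/{n}0.png",camera(n)[:,:,::-1])
E
```

```text
pics
{'time': 0.0, 'q': array([ 1.12701561e+00,  2.76555813e-01,  1.50608142e+00, -2.39948087e-05,
        1.36069367e+00, -1.20985254e-01]), 'joint_velocities': array([-0.00134756, -0.00074943, -0.00161167, -0.00341756,  0.00156919,
       -0.00062669]), 'tau': array([ 2.35788306e-03, -4.04587412e+01, -2.37234271e+01,  7.01795169e-02,
        3.45919677e-02, -1.51259792e-04]), 'tcp_pos': array([0.18216902, 0.54480076, 0.20464769]), 'eef_rot': array([[-9.48353879e-01,  3.17213485e-01, -7.25132652e-04],
       [ 3.17214259e-01,  9.48352581e-01, -1.57994323e-03],
       [ 1.86502123e-04, -1.72836771e-03, -9.99998489e-01]]), 'wrist_force': array([ 0.52682066, -0.41510459, -0.00266087]), 'wrist_torque': array([-0.03279851, -0.0074894 , -0.04063481]), 'gripper_force': 0.0, 'gripper_width': 0.09427679966182344}
scene {'fx': 434.8662779834498, 'fy': 434.8662779834498, 'cx': 283.81475699153737, 'cy': 201.75269064040015, 'dist': array([-0.05197858,  0.        ,  0.        ,  0.        ,  0.        ]), 'extrinsics': array([[ 0.66569226, -0.42277846,  0.61490827,  0.01191766],
       [-0.746042
[... 460 characters left out ...]
5204, -0.0105756 , -0.05147821],
       [ 0.01185542, -0.11160967, -0.9936814 ,  1.271229  ],
       [ 0.        ,  0.        ,  0.        ,  1.        ]])}
wrist {'fx': 305.9786537050571, 'fy': 305.9786537050571, 'cx': 275.98579988849696, 'cy': 209.7887448529575, 'dist': array([-0.03458104,  0.        ,  0.        ,  0.        ,  0.        ]), 'hand_eye': array([[-4.29165254e-04, -9.60050608e-01, -2.79826099e-01,
         8.15557860e-02],
       [ 9.99999602e-01, -6.31064153e-04,  6.31422304e-04,
        -3.06087356e-04],
       [-7.82785587e-04, -2.79825717e-01,  9.60050496e-01,
        -1.78762290e-01],
       [ 0.00000000e+00,  0.00000000e+00,  0.00000000e+00,
         1.00000000e+00]])}
```

View pics/top0.png

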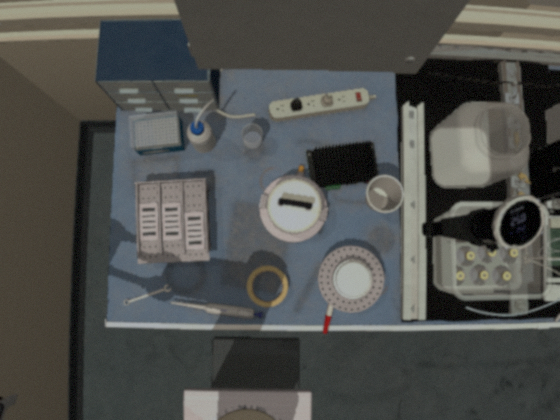

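View pics/scene0.png

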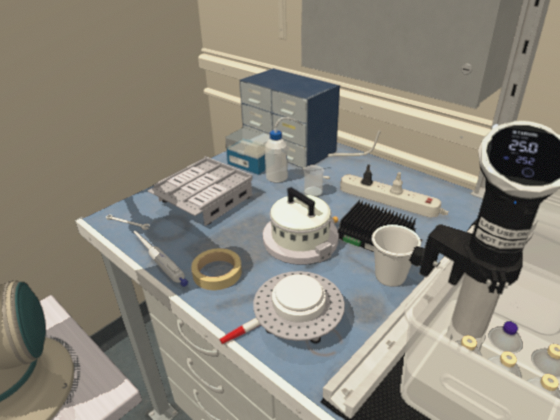

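```bash
cat > h.py <<'E'
import numpy as np,cv2
from plant import robot,camera,get_calibration,models
def cal(n):
    c=get_calibration(n);K=np.array([[c['fx'],0,c['cx']],[0,c['fy'],c['cy']],[0,0,1]])
    if n=='wrist':
        o=robot.get_obs();T=np.eye(4);T[:3,:3]=o['eef_rot'];T[:3,3]=o['tcp_pos'];E=T@c['hand_eye']
    else:E=c['extrinsics']
    return K,np.array(c['dist'],float),E
def shot(n,f=None):
    c=cal(n);im=camera(n)[:,:,::-1].copy()
    if f:cv2.imwrite(f'pics/{f}.png',im)
    return im,c
def unproj(uv,z,c):
    K,d,E=c;p=cv2.undistortPoints(np.array(uv,float).reshape(-1,1,2),K,d)[:,0]
    r=np.c_[p,np.ones(len(p))]@E[:3,:3].T
    return E[:3,3]+r*((z-E[2,3])/r[:,2])[:,None]
def proj(P,c):
    K,d,E=c;R=E[:3,:3].T
    return cv2.projectPoints(np.array(P,float).reshape(-1,1,3),cv2.Rodrigues(R)[0],-R@E[:3,3],K,d)[0][:,0]
def crop(im,u0,v0,w,h,s,f):
    cv2.imwrite(f'pics/{f}.png',cv2.resize(im[v0:v0+h,u0:u0+w],None,fx=s,fy=s,interpolation=cv2.INTER_CUBIC))
def tool_rows(target):  # shift in tool axes, cm
    o=robot.get_obs();return (o['eef_rot'].T@(np.array(target)-o['tcp_pos'])*100).round(2)
E
python3 - <<'E'
from h import *
im,c=shot('top');im2,c2=shot('scene')
for q,z in [('drying_stand',.05),('plate_0',.055),('impactor_base',.022),('inlet_head',.089),('handle_bar',.119),('head_stand',.04),('beaker',.03),('cup',.05),('tape',.025)]:
    for n,cc in(('top',c),('scene',c2)):
        for r in models.outline_of(q,n)[:4]:
            m=r['region'].astype(np.uint8)
            ct=max(cv2.findContours(m,0,2)[0],key=cv2.contourArea)
            W=unproj(ct,z,cc)[:,:2].astype(np.float32)
            rr=cv2.minAreaRect(W*1000);(cx,cy),rad=cv2.minEnclosingCircle(W)
            print(q,n,round(r['p'],2),np.round(r['location']),'rect',np.round(rr[0]),np.round(rr[1]),round(rr[2],1),'circ',round(cx,3),round(cy,3),round(rad,3))
crop(im,110,150,260,180,3,'topcrop')
E
```

```text
drying_stand top 0.78 [178. 209.] rect [570. 189.] [202. 180.] 4.0 circ 0.569 0.192 0.128
drying_stand top 0.59 [276. 230.] rect [ 601. -105.] [165. 165.] 34.8 circ 0.615 -0.109 0.095
drying_stand scene 0.64 [208. 185.] rect [575. 172.] [227. 239.] 4.5 circ 0.573 0.173 0.161
plate_0 top 0.79 [194. 231.] rect [546. 134.] [89. 44.] 4.7 circ 0.545 0.133 0.046
plate_0 top 0.73 [149. 220.] rect [565. 245.] [91. 49.] 0.6 circ 0.565 0.247 0.049
plate_0 top 0.65 [173. 222.] rect [567. 190.] [89. 47.] 2.0 circ 0.567 0.191 0.047
plate_0 scene 0.78 [202. 183.] rect [567. 191.] [93. 45.] 8.0 circ 0.567 0.193 0.047
plate_0 scene 0.75 [184. 177.] rect [570. 249.] [95. 46.] 2.6 circ 0.57 0.249 0.049
plate_0 scene 0.58 [204. 193.] rect [546. 135.] [90. 42.] 1.6 circ 0.545 0.135 0.046
plate_0 scene 0.29 [306. 251.] rect [ 561. -156.] [146. 166.] 46.4 circ 0.577 -0.15 0.094
impactor_base top 0.91 [285. 234.] rect [ 605. -107.] [166. 168.] 32.0 circ 0.617 -0.112 0.099
impactor_base scene 0.78 [304. 253.] rect [ 596. -132.] [154. 181.] 49.3 circ 0.611 -0.125 0.101
inlet_head top 0.67 [294. 206.] rect [ 
[... 692 characters left out ...]
0.084
head_stand scene 0.96 [298. 305.] rect [ 431. -253.] [164. 162.] 18.7 circ 0.43 -0.256 0.089
head_stand scene 0.24 [301. 251.] rect [ 577. -148.] [151. 180.] 50.6 circ 0.593 -0.135 0.101
beaker top 0.64 [251. 136.] rect [789.  -1.] [63. 48.] 0.9 circ 0.788 -0.003 0.032
beaker scene 0.71 [315. 180.] rect [803.   6.] [156.  53.] 39.5 circ 0.803 0.006 0.079
cup top 0.77 [382. 195.] rect [ 642. -334.] [93. 91.] 89.4 circ 0.641 -0.332 0.05
cup scene 0.89 [394. 248.] rect [ 651. -310.] [190. 100.] 13.5 circ 0.652 -0.318 0.097
tape top 0.74 [272. 300.] rect [412. -44.] [ 98. 101.] 0.6 circ 0.413 -0.044 0.052
tape scene 0.84 [214. 263.] rect [407. -55.] [129.  98.] 51.6 circ 0.411 -0.058 0.064
```

View pics/topcrop.png

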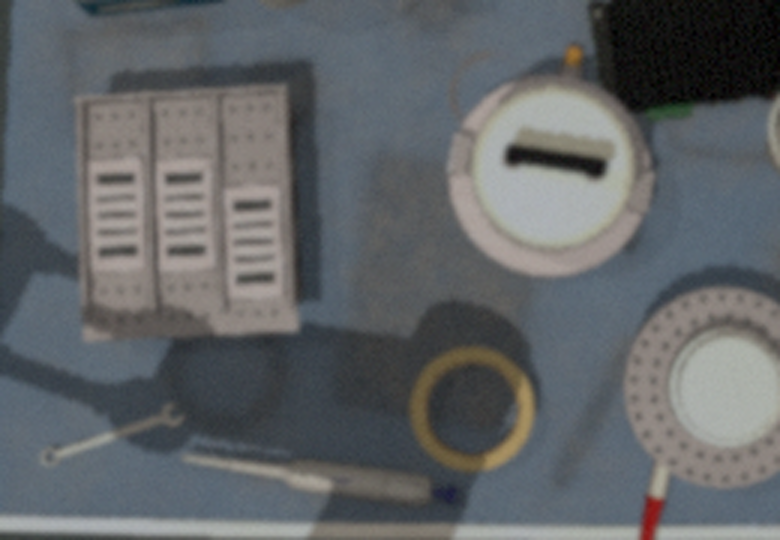

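Three plates present, beginning mid-deck: (149,220), (173,222), (194,231); the head is centred at (294,206), the parking stand at (350,276). Move the wrist camera over the head.

```bash
python3 -m jog '[[[1,-61,-48.4,-9.5,0,0,1.39],[1,-61,-48.4,-9.5,0,0,1.39],[1,-61,-48.4,-9.5,0,0,1.39],[1,-61,-48.4,-9.5,0,0,1.39],[1,-61,-48.4,-9.5,0,0,1.39],[1,-61,-48.4,-9.5,0,0,1.39],[1,-61,-48.4,-9.5,0,0,1.39],[1,-61,-48.4,-9.5,0,0,1.39],[1,-61,-48.4,-9.5,0,0,1.39],[1,-61,-48.4,-9.5,0,0,1.39],[1,-61,-48.4,-9.5,0,0,1.39],[1,-61,-48.4,-9.5,0,0,1.39],[1,-61,-48.4,-9.5,0,0,1.39],[1,-61,-48.4,-9.5,0,0,1.39],[1,-61,-48.4,-9.5,0,0,1.39],[1,-61,-48.4,-9.5,0,0,1.39],[1,-61,-48.4,-9.5,0,0,1.39],[1,-61,-48.4,-9.5,0,0,1.39],[1,-61,-48.4,-9.5,0,0,1.39],[1,-61,-48.4,-9.5,0,0,1.39]]]'; python3 - <<'E'
from h import *
im,c=shot('wrist','w1')
print(robot.get_obs()['tcp_pos'],robot.get_obs()['q'])
g=im.max(2)
for n,z in(('handle_bar',.126),('inlet_head',.089),('impactor_base',.022)):
  for r in models.outline_of(n,'wrist')[:2]:
    m=r['region'].astype(np.uint8);ct=max(cv2.findContours(m,0,2)[0],key=cv2.contourArea)
    W=unproj(ct,z,c)[:,:2].astype(np.float32);rr=cv2.minAreaRect(W*1000)
    print(n,round(r['p'],2),r['location'],rr,cv2.minEnclosingCircle(W))
E
```

```text
time: 3.15
tcp_pos: [0.6066, -0.1057, 0.3008]
eef_rot: [[0.14, 0.99, -0.0], [0.99, -0.14, 0.0], [0.0, -0.0, -1.0]]
wrist_force: [0.0, -0.3, -0.9]
gripper_width: 0.094
gripper_force: 0.0
[ 0.60672718 -0.10575998  0.30089307] [-2.85715934e-01  3.04807099e-01  1.23245128e+00  3.33729471e-04
  1.60415203e+00 -1.45404160e-01]
handle_bar 0.81 [276.7, 181.8] ((608.6630249023438, -98.71952819824219), (115.78451538085938, 116.94800567626953), 24.617431640625) ((0.6085919141769409, -0.09734447300434113), 0.060575440526008606)
handle_bar 0.3 [225.6, 17.5] ((578.9475708007812, 80.42344665527344), (42.722774505615234, 168.23016357421875), 81.47380828857422) ((0.5815703272819519, 0.09791845083236694), 0.08421505987644196)
inlet_head 0.95 [278.1, 186.6] ((607.8468017578125, -106.54205322265625), (128.96986389160156, 127.1910629272461), 35.7192497253418) ((0.6090530157089233, -0.10507526248693466), 0.06705628335475922)
impactor_base 0.94 [287.3, 136.5] ((624.3941650390625, -88.68955993652344), (123.7096939086914, 193.0574493408203), 80.66728210449219) ((0.6206149458885193, -0.11171179264783859), 0.09666989743709564)
```

View pics/w1.png

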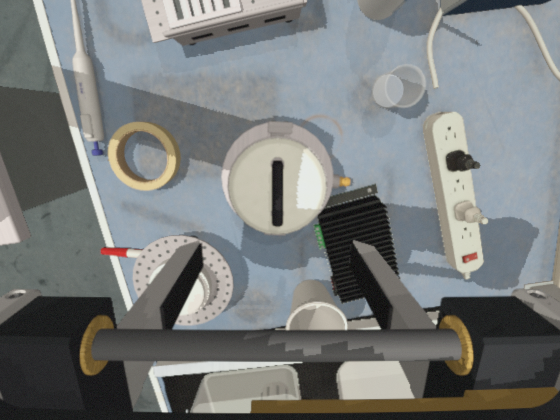

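The wrist picture shows the bar vertical at (278,193), the head around it, the spigot at (345,182), the hooks at (280,128).

```bash
python3 - <<'E'
from h import *
im=cv2.imread('pics/w1.png');c=cal('wrist')
m=(im.max(2)<60).astype(np.uint8);m[:,:260]=0;m[:,295:]=0;m[:145]=0;m[240:]=0
ct=max(cv2.findContours(m,0,2)[0],key=cv2.contourArea)
print(ct[:,0].min(0),ct[:,0].max(0))
# top face of bar at z=.126; sides included -> use both bounds
for z in(.126,.119):print(cv2.minAreaRect((unproj(ct,z,c)[:,:2]*1000).astype(np.float32)))
# spigot direction
hsv=cv2.cvtColor(im,cv2.COLOR_BGR2HSV)
m=((hsv[:,:,1]>130)&(hsv[:,:,0]<25)&(hsv[:,:,2]>120)).astype(np.uint8);m[:160]=0;m[200:]=0;m[:,:330]=0;m[:,370:]=0
v,u=np.nonzero(m);print(u.mean(),v.mean(),unproj([u.mean(),v.mean()],.012,c))
print(robot.get_obs()['tcp_pos'],robot.get_obs()['eef_rot'])
E
```

```text
[272 161] [282 225]
((607.9578857421875, -108.314208984375), (77.93927001953125, 11.128488540649414), 81.1982421875)
((607.7440795898438, -109.95248413085938), (79.48185729980469, 11.348699569702148), 81.19819641113281)
344.2857142857143 181.42857142857142 [[ 0.71097796 -0.12995241  0.012     ]]
[ 0.60702221 -0.106307    0.30091456] [[ 1.40346673e-01  9.90102298e-01  5.01137447e-04]
 [ 9.90102425e-01 -1.40346650e-01 -8.03821604e-05]
 [-9.25359992e-06  5.07458770e-04 -9.99999871e-01]]
```

```bash
python3 -m jog '[[[1,-0.2,0.1,5,0,0,0.013],[1,-0.2,0.1,10,0,0,0.013],[1,-0.2,0.1,14,0,0,0.013],[1,-0.2,0.1,17,0,0,0.013],[1,-0.2,0.1,19,0,0,0.013],[1,-0.2,0.1,20.1,0,0,0.013],[1,-0.2,0.1,20.1,0,0,0.013],[0,-0.2,0.1,20.1,0,0,0.013],[0,-0.2,0.1,20.1,0,0,0.013],[0,-0.2,0.1,20.1,0,0,0.013],[0,-0.2,0.1,20.1,0,0,0.013],[0,-0.2,0.1,20.1,0,0,0.013],[0,-0.2,0.1,20.1,0,0,0.013],[0,-0.2,0.1,20.1,0,0,0.013],[0,-0.2,0.1,20.1,0,0,0.013],[0,-0.2,0.1,20.1,0,0,0.013]]]' 30; python3 - <<'E'
from h import *
im,c=shot('top','t1');o=robot.get_obs();print(o['wrist_force'],o['gripper_width'],o['tcp_pos'])
E
```

```text
time: 4.95
tcp_pos: [0.608, -0.1093, 0.0994]
eef_rot: [[0.154, 0.988, -0.0], [0.988, -0.154, 0.0], [0.0, -0.0, -1.0]]
wrist_force: [0.2, 0.7, 0.7]
gripper_width: 0.0256
gripper_force: 0.0
[ 0.57414767 -0.47724751 -0.55021306] 0.021580082649899756 [ 0.60805721 -0.10929237  0.0993764 ]
```

```bash
python3 -m jog '[[[0,0,0,0,0,0,0],[0,0,0,0,0,0,0],[0,0,0,0,0,0,0],[0,0,0,0,0,0,0],[0,0,0,0,0,0,0],[0,0,0,0,0,0,-0.05],[0,0,0,0,0,0,-0.1]]]' 30; python3 -m jog '[[[0,0,0,0,0,0,-0.1],[0,0,0,0,0,0,-0.2],[0,0,0,0,0,0,-0.3],[0,0,0,0,0,0,-0.4],[0,0,0,0,0,0,-0.5],[0,0,0,0,0,0,-0.6],[0,0,0,0,0,0,-0.7],[0,0,0,0,0,0,-0.8],[0,0,0,0,0,0,-0.9],[0,0,0,0,0,0,-1.0],[0,0,0,0,0,0,-1.1],[0,0,0,0,0,0,-1.2],[0,0,0,0,0,0,-1.3],[0,0,0,0,0,0,-1.4],[0,0,0,0,0,0,-1.47],[0,0,0,0,0,0,-1.47]]]'; python3 - <<'E'
from h import *
im,c=shot('wrist','w2');o=robot.get_obs();print(o['wrist_force'],o['wrist_torque'],o['gripper_width'],o['gripper_force'])
E
```

```text
time: 5.7
tcp_pos: [0.6084, -0.1093, 0.0994]
eef_rot: [[0.054, 0.999, 0.001], [0.999, -0.054, 0.0], [0.0, 0.001, -1.0]]
wrist_force: [-0.5, 0.4, -1.1]
gripper_width: 0.0137
gripper_force: 30.0
time: 7.3
tcp_pos: [0.6085, -0.1094, 0.0994]
eef_rot: [[-0.988, 0.155, 0.001], [0.155, 0.988, -0.0], [-0.001, 0.0, -1.0]]
wrist_force: [-0.1, 0.7, 0.1]
gripper_width: 0.0136
gripper_force: 30.0
[-0.32045081  0.59865023 -1.83363879] [-0.02969975 -0.07637325  0.15143308] 0.01373962520522789 29.985716342926025
```

View pics/w2.png

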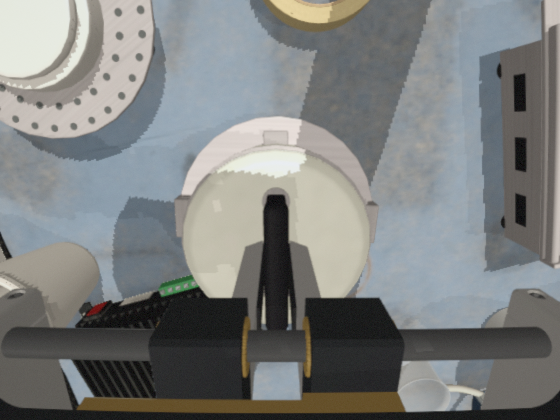

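```bash
python3 -m jog '[[[0,0,0,-1,0,0,0],[0,0,0,-2,0,0,0],[0,0,0,-3,0,0,0],[0,0,0,-5,0,0,0],[0,0,0,-7,0,0,0],[0,0,0,-9,0,0,0],[0,0,0,-11,0,0,0],[0,0,0,-12,0,0,0],[0,0,0,-12,0,0,0]]]'; python3 - <<'E'
from h import *
im,c=shot('top','t2');im2,c2=shot('scene','s2')
for r in models.outline_of('head_stand','top')[:1]:
    m=r['region'].astype(np.uint8);ct=max(cv2.findContours(m,0,2)[0],key=cv2.contourArea)
    print(r['p'],cv2.minEnclosingCircle(unproj(ct,.04,c)[:,:2].astype(np.float32)))
o=robot.get_obs();print(o['tcp_pos'],o['wrist_force'],tool_rows([.432,-.251,.2194]))
E
python3 -m jog '[[[0,3,-3.3,-12,0,0,0],[0,6,-6.6,-12,0,0,0],[0,9,-9.9,-12,0,0,0],[0,12,-13.2,-12,0,0,0],[0,15.2,-16.7,-12,0,0,0],[0,15.2,-16.7,-12,0,0,0],[0,15.2,-16.7,-12,0,0,0]]]' ; echo
```

```text
time: 8.25
tcp_pos: [0.6091, -0.1096, 0.2216]
eef_rot: [[-0.988, 0.155, 0.004], [0.155, 0.988, -0.001], [-0.004, -0.0, -1.0]]
wrist_force: [-0.1, -0.2, -3.8]
gripper_width: 0.0136
gripper_force: 30.0
0.95 ((0.4322175085544586, -0.25091204047203064), 0.08203789591789246)
[ 0.6073371  -0.10907395  0.2184062 ] [-0.07914806 -0.41788101 -4.31574802] [ 15.12 -16.74  -0.07]
time: 9.1
tcp_pos: [0.4287, -0.2527, 0.3391]
eef_rot: [[-0.987, 0.16, -0.003], [0.16, 0.987, -0.001], [0.002, -0.001, -1.0]]
wrist_force: [1.1, 0.0, -4.8]
gripper_width: 0.0137
gripper_force: 30.0
```

```bash
python3 -m jog '[[[0,0,0,4,0,0,0],[0,0,0,8,0,0,0],[0,0,0,12,0,0,0],[0,0,0,14,0,0,0],[0,0,0,14,0,0,0],[0,0,0,14,0,0,0],[0,0,0,14,0,0,0]]]'; python3 - <<'E'
from h import *
o=robot.get_obs();print(o['wrist_force'],tool_rows([.432,-.251,.1174]))
E
```

```text
time: 9.8
tcp_pos: [0.4333, -0.2512, 0.2008]
eef_rot: [[-0.988, 0.155, 0.002], [0.155, 0.988, -0.002], [-0.003, -0.001, -1.0]]
wrist_force: [0.4, 0.8, -3.3]
gripper_width: 0.0139
gripper_force: 30.0
[ 0.43739452  0.83154071 -3.30005188] [0.15 0.01 8.34]
```

```bash
python3 -m jog '[[[0,0.1,0,2,0,0,0],[0,0.1,0,4,0,0,0],[0,0.1,0,5.5,0,0,0],[0,0.1,0,6.7,0,0,0],[0,0.1,0,7.5,0,0,0],[0,0.1,0,8,0,0,0],[0,0.1,0,8.2,0,0,0],[0,0.1,0,8.2,0,0,0],[0,0.1,0,8.2,0,0,0]]]'; python3 - <<'E'
from h import *
o=robot.get_obs();print(o['wrist_force'],o['tcp_pos'],tool_rows([.432,-.251,.1174]))
E
```

```text
time: 10.7
tcp_pos: [0.4314, -0.2508, 0.118]
eef_rot: [[-0.988, 0.155, 0.001], [0.155, 0.988, -0.001], [-0.001, -0.0, -1.0]]
wrist_force: [-0.7, 1.0, -2.8]
gripper_width: 0.0137
gripper_force: 30.0
[-0.67384979  0.96207599 -2.82307753] [ 0.43139694 -0.25079483  0.11795009] [-0.06 -0.01  0.06]
```

```bash
python3 -m jog '[[[0,0,0,0.1,0,0,0],[0,0,0,0.1,0,0,0],[0,0,0,0.1,0,0,0]]]'; python3 -m jog '[[[0.6,0,0,0,0,0,0],[0.6,0,0,0,0,0,0],[0.6,0,0,0,0,0,0],[0.6,0,0,0,0,0,0],[0.6,0,0,0,0,0,0],[0.6,0,0,0,0,0,0]]]'
```

```text
time: 11.0
tcp_pos: [0.4317, -0.2512, 0.1174]
eef_rot: [[-0.988, 0.155, 0.002], [0.155, 0.988, -0.001], [-0.002, -0.001, -1.0]]
wrist_force: [-0.7, 0.2, 3.1]
gripper_width: 0.014
gripper_force: 30.0
time: 11.6
tcp_pos: [0.431, -0.2505, 0.1164]
eef_rot: [[-0.988, 0.155, -0.0], [0.155, 0.988, 0.0], [0.0, 0.0, -1.0]]
wrist_force: [0.1, -0.3, -0.2]
gripper_width: 0.0555
gripper_force: 0.0
```

```bash
python3 -m jog '[[[0.6,0,0,-2,0,0,0],[0.6,0,0,-4,0,0,0],[0.6,0,0,-8,0,0,0],[0.6,-4,4,-11,0,0,0],[0.6,-7.5,8,-13,0,0,0],[0.6,-11,12,-13,0,0,0],[0.6,-15.2,16.7,-13,0,0,0],[0.6,-15.2,16.7,-13,0,0,0],[0.6,-15.2,16.7,-13,0,0,0],[0.6,-15.2,16.7,-13,0,0,0],[0.6,-15.2,16.7,-13,0,0,0]]]'; python3 - <<'E'
from h import *
im,c=shot('wrist','w3');np.save('w3E.npy',c[2]);print(robot.get_obs()['tcp_pos'])
for r in models.outline_of('impactor_base','wrist')[:1]:print(r['p'],r['location'])
crop(im,130,90,300,220,2.6,'w3c')
im,c=shot('top','t3')
for r in models.outline_of('inlet_head','top')[:1]:
    m=r['region'].astype(np.uint8);ct=max(cv2.findContours(m,0,2)[0],key=cv2.contourArea)
    print(r['p'],cv2.minEnclosingCircle(unproj(ct,.105,c)[:,:2].astype(np.float32)))
E
```

```text
time: 12.7
tcp_pos: [0.6061, -0.1099, 0.2463]
eef_rot: [[-0.988, 0.156, -0.001], [0.156, 0.988, -0.0], [0.001, -0.001, -1.0]]
wrist_force: [-0.4, -0.2, -0.1]
gripper_width: 0.0565
gripper_force: 0.0
[ 0.60599203 -0.11008208  0.24642748]
0.96 [277.5, 182.4]
0.59 ((0.4328993260860443, -0.24399417638778687), 0.07235343754291534)
```

View pics/w3c.png

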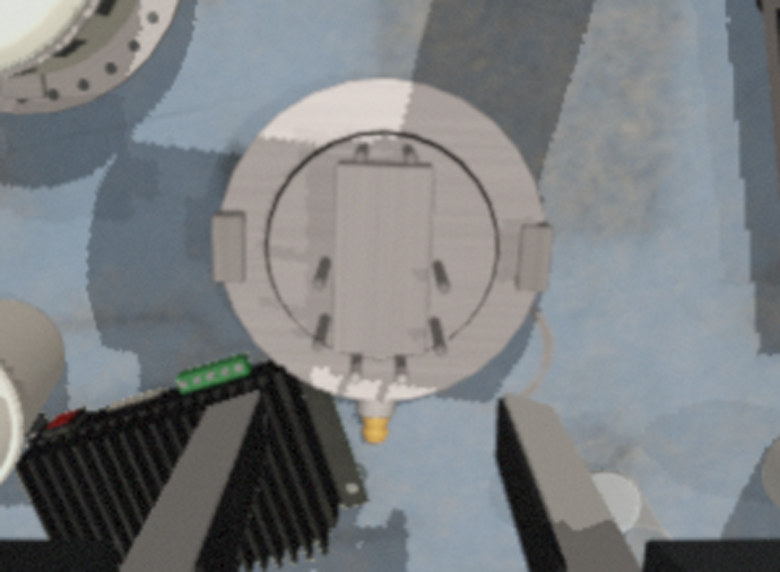

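```bash
python3 - <<'E'
from h import *
from scipy.optimize import least_squares
im=cv2.imread('pics/w3.png');c=list(cal('wrist'));c[2]=np.load('w3E.npy')
P=np.array([[338,162],[432,162],[430,355],[333,353]])/2.6+[130,90]
W=unproj(P,.056,c)[:,:2];print((W*1000).round(1))
# corners order: near robot (-x) left in image=-y
M=np.array([[-46,-23],[-46,23],[46,23],[46,-23]])/1000
def f(p):
    R=np.array([[np.cos(p[2]),-np.sin(p[2])],[np.sin(p[2]),np.cos(p[2])]]);return ((M@R.T+p[:2])-W).ravel()
s=least_squares(f,[.608,-.109,-.15]);print(s.x,np.degrees(s.x[2]),(s.fun*1000).round(1))
p=s.x;t=np.linspace(0,2*np.pi,200)
def tr(X,z):
    R=np.array([[np.cos(p[2]),-np.sin(p[2])],[np.sin(p[2]),np.cos(p[2])]]);X=np.array(X)@R.T+p[:2];return np.c_[X,np.full(len(X),z)]
big=cv2.resize(im[90:310,130:430],None,fx=2.6,fy=2.6,interpolation=cv2.INTER_CUBIC)
def dr(X,z,col):
    q=((proj(tr(X,z),c)-[130,90])*2.6).astype(np.int32);cv2.polylines(big,[q],True,col,1)
ci=np.c_[np.cos(t),np.sin(t)]
dr(ci*.085,.022,(0,0,255));dr(ci*.058,.030,(0,255,0));dr(M,.056,(255,0,0))
for x,y in[(6,28.5),(36,28.5),(6,-28.5),(36,-28.5),(51.5,11),(51.5,-11),(-51.5,11),(-51.5,-11)]:dr(ci*.003+np.array([x,y])/1000,.073,(0,255,255))
dr(np.array([[-17,69],[17,69],[17,80],[-17,80]])/1000,.035,(255,0,255));dr(np.array([[-17,-69],[17,-69],[17,-80],[-17,-80]])/1000,.035,(255,0,255))
cv2.imwrite('pics/w3fit.png',big)
E
```

```text
[[ 558.  -121.7]
 [ 564.7  -79.1]
 [ 657.4  -93.1]
 [ 648.9 -139.9]]
[ 0.60723726 -0.10847165 -0.17242513] -9.879232368801661 [-0.  -1.5  1.1  1.2 -0.9 -0.6 -0.3  0.9]
```

View pics/w3fit.png

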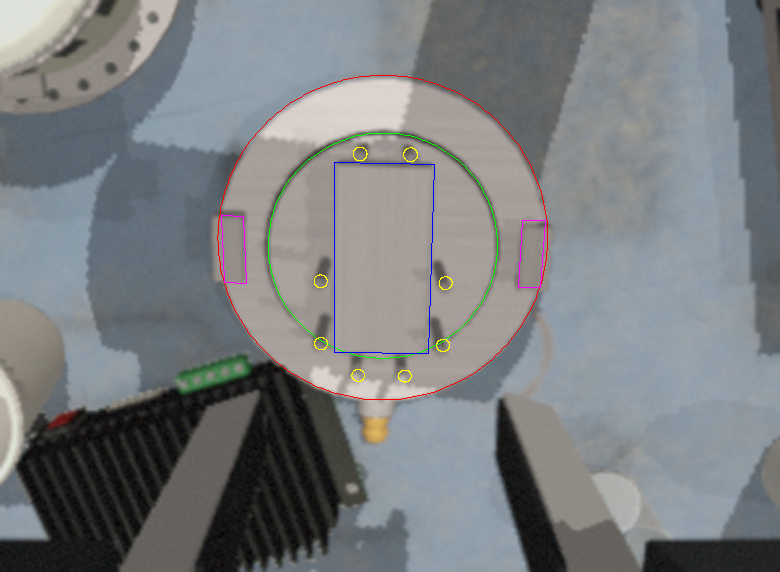

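```bash
cat >> h.py <<'E'
from scipy.ndimage import map_coordinates,gaussian_filter
from itertools import product
def rect(x0,x1,y0,y1,n=60):
    a=np.array([[x0,y0],[x1,y0],[x1,y1],[x0,y1],[x0,y0]],float);return np.concatenate([np.linspace(a[i],a[i+1],n) for i in range(4)])
def circ(r,n=200):
    t=np.linspace(0,2*np.pi,n);return np.c_[r*np.cos(t),r*np.sin(t)]
def fit(im,c,parts,p0,span=(.008,.008,.06),rounds=4,n=11):
    """parts: list of (pts xy, z, weight); maximise gradient along the projected outlines"""
    g=gaussian_filter(cv2.cvtColor(im,cv2.COLOR_BGR2GRAY).astype(float),.7);G=np.hypot(*np.gradient(g));G=np.minimum(G,25)
    def sc(p):
        R=np.array([[np.cos(p[2]),-np.sin(p[2])],[np.sin(p[2]),np.cos(p[2])]]);s=0
        for X,z,w in parts:
            q=proj(np.c_[X@R.T+p[:2],np.full(len(X),z)],c);s+=w*map_coordinates(G,[q[:,1],q[:,0]],order=1).mean()
        return s
    p=np.array(p0,float);sp=np.array(span)
    for _ in range(rounds):
        L=[p+sp*np.array(d) for d in product(np.linspace(-1,1,n),repeat=3)];S=[sc(l) for l in L];p=L[int(np.argmax(S))];sp=sp*.35
    return p,max(S)
E
python3 - <<'E'
from h import *
im=cv2.imread('pics/w3.png');c=list(cal('wrist'));c[2]=np.load('w3E.npy')
ped=(rect(-.046,.046,-.023,.023),.056,1);fl=(circ(.085),.022,1);co=(circ(.058),.030,1)
lo=(np.concatenate([rect(-.046,.046,-.023,.023)[:60],rect(-.046,.046,-.023,.023)[120:180]]),.056,1)
for nm,pa in(('ped',[ped]),('ped+fl',[ped,fl]),('ped+co+fl',[ped,co,fl])):
    p,s=fit(im,c,pa,[.607,-.1085,-.165]);print(nm,p.round(4),np.degrees(p[2]).round(2),round(s,2))
E
```

```text
ped [ 0.6085 -0.1086 -0.1796] -10.29 9.53
ped+fl [ 0.608  -0.1096 -0.2083] -11.93 24.57
ped+co+fl [ 0.6082 -0.1095 -0.2114] -12.11 38.41
```

```bash
python3 -m jog '[[[0,1.5,4.5,0,0,0,-0.03],[0,3,9,0,0,0,-0.07],[0,4.5,13.5,0,0,0,-0.1],[0,6,18,0,0,0,-0.14],[0,8,23,0,0,0,-0.18],[0,9.7,28.7,0,0,0,-0.21],[0,9.7,28.7,0,0,0,-0.21],[0,9.7,28.7,0,0,0,-0.21],[0,9.7,28.7,0,0,0,-0.21],[0,9.7,28.7,0,0,0,-0.21]]]'; python3 - <<'E'
from h import *
im,c=shot('wrist','w4');o=robot.get_obs();print(o['tcp_pos'],o['eef_rot'][:2,1])
np.save('w4E.npy',c[2])
big=im.copy()
for r in models.outline_of('plate_0','wrist')[:5]:
    m=r['region'].astype(np.uint8);ct=max(cv2.findContours(m,0,2)[0],key=cv2.contourArea)
    rr=cv2.minAreaRect((unproj(ct,.055,c)[:,:2]*1000).astype(np.float32));print(round(r['p'],2),r['location'],np.round(rr[0],1),np.round(rr[1],1),round(rr[2],1))
    a=np.radians(rr[2]);a=a if rr[1][0]>rr[1][1] else a-np.pi/2
    p,s=fit(im,c,[(rect(-.046,.046,-.023,.023),.055,1)],[rr[0][0]/1000,rr[0][1]/1000,a],(.006,.006,.05));print('  fit',p.round(4),np.degrees(p[2]).round(2),round(s,1))
    R=np.array([[np.cos(p[2]),-np.sin(p[2])],[np.sin(p[2]),np.cos(p[2])]])
    q=proj(np.c_[rect(-.046,.046,-.023,.023)@R.T+p[:2],np.full(240,.055)],c);cv2.polylines(big,[q.astype(np.int32)],True,(0,0,255),1)
p,s=fit(im,c,[(rect(-.1,.1,-.088,.088),.05,1)],[.568,.189,.05]);print('stand',p.round(4),np.degrees(p[2]).round(2),s)
R=np.array([[np.cos(p[2]),-np.sin(p[2])],[np.sin(p[2]),np.cos(p[2])]])
q=proj(np.c_[rect(-.1,.1,-.088,.088)@R.T+p[:2],np.full(240,.05)],c);cv2.polylines(big,[q.astype(np.int32)],True,(0,255,0),1)
cv2.imwrite('pics/w4f.png',big)
E
```

```text
time: 13.9
tcp_pos: [0.5562, 0.1874, 0.2465]
eef_rot: [[-0.999, -0.052, 0.0], [-0.052, 0.999, -0.001], [-0.0, -0.001, -1.0]]
wrist_force: [-0.6, 0.8, 0.2]
gripper_width: 0.0
gripper_force: 0.0
[0.55628842 0.187448   0.24646244] [-0.05156855  0.99866926]
0.92 [276.5, 195.7] [566.9 187.6] [91.7 45. ] 3.9
  fit [0.5683 0.1888 0.0615] 3.53 15.8
0.89 [231.6, 177.9] [545.9 132.1] [93.  47.2] 3.8
  fit [0.5463 0.1316 0.0646] 3.7 15.2
0.58 [321.3, 194.9] [565.3 243.6] [93.7 47. ] 3.7
  fit [0.5667 0.2452 0.06  ] 3.44 16.2
stand [0.5698 0.1891 0.0652] 3.74 14.854932745615985
```

View pics/w4f.png

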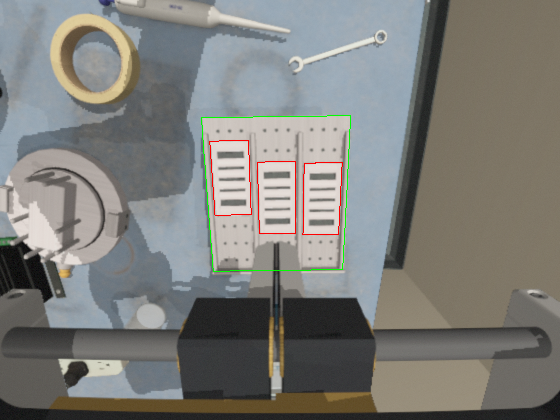

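Fits agree with the picture: plates at (230,178), (277,197), (322,198) inside the green deck. Move behind the left plate and push it.

```bash
python3 -m jog '[[[0,-3,-3,4,0,0,-0.011],[0,-5.65,-5.45,8,0,0,-0.011],[0,-5.65,-5.45,12,0,0,-0.011],[0,-5.65,-5.45,15,0,0,-0.011],[0,-5.65,-5.45,17,0,0,-0.011],[0,-5.65,-5.45,18.5,0,0,-0.011],[0,-5.65,-5.45,19.4,0,0,-0.011],[0,-5.65,-5.45,19.4,0,0,-0.011],[0,-5.65,-5.45,19.4,0,0,-0.011]]]'; python3 - <<'E'
from h import *
o=robot.get_obs();d=o['tcp_pos'][:2]-[.5698,.1891];u=np.array([np.cos(.063),np.sin(.063)]);print(d@u,d@[-u[1],u[0]],o['tcp_pos'][2],np.degrees(np.arctan2(*o['eef_rot'][1::-1,1])))
E
```

```text
time: 14.9
tcp_pos: [0.6158, 0.1376, 0.0531]
eef_rot: [[-0.998, -0.064, 0.001], [-0.064, 0.998, 0.0], [-0.001, 0.0, -1.0]]
wrist_force: [0.1, -0.2, 0.0]
gripper_width: 0.0006
gripper_force: 0.0
0.04265424534684482 -0.05424698548803297 0.05311944724106604 93.6949496176741
```

```bash
python3 -m jog '[[[0,1,-0.15,0.1,0,0,0],[0,1.7,-0.15,0.1,0,0,0],[0,2.4,-0.15,0.1,0,0,0],[0,3.1,-0.15,0.1,0,0,0],[0,3.8,-0.15,0.1,0,0,0],[0,4.5,-0.15,0.1,0,0,0],[0,5.2,-0.15,0.1,0,0,0],[0,5.9,-0.15,0.1,0,0,0],[0,6.5,-0.15,0.1,0,0,0],[0,7,-0.15,0.1,0,0,0],[0,7.4,-0.15,0.1,0,0,0],[0,7.7,-0.15,0.1,0,0,0],[0,7.8,-0.15,0.1,0,0,0],[0,7.8,-0.15,0.1,0,0,0],[0,7.8,-0.15,0.1,0,0,0]]]'; python3 - <<'E'
from h import *
o=robot.get_obs();d=o['tcp_pos'][:2]-[.5698,.1891];u=np.array([np.cos(.063),np.sin(.063)]);print(d@u,d@[-u[1],u[0]],o['tcp_pos'])
for n in('wrist','top'):
  im,c=shot(n,'p1'+n)
  for r in models.outline_of('plate_0',n)[:4]:
    m=r['region'].astype(np.uint8);ct=max(cv2.findContours(m,0,2)[0],key=cv2.contourArea)
    rr=cv2.minAreaRect((unproj(ct,.055,c)[:,:2]*1000).astype(np.float32));d=np.array(rr[0])/1000-[.5698,.1891]
    print(n,round(r['p'],2),r['location'],np.round(rr[0],1),np.round(rr[1],1),round(rr[2],1),d@u,d@[-u[1],u[0]])
E
```

```text
time: 16.4
tcp_pos: [0.5372, 0.1315, 0.0513]
eef_rot: [[-0.998, -0.065, -0.001], [-0.065, 0.998, 0.0], [0.001, 0.0, -1.0]]
wrist_force: [0.2, 0.1, -0.5]
gripper_width: 0.0004
gripper_force: 0.0
-0.03621028242340287 -0.05545325647644526 [0.5371528  0.13147702 0.05127767]
wrist 0.94 [276.2, 159.9] [481.6 128. ] [91.3 45.3] 3.6 -0.09183741064839458 -0.05542598145500694
wrist 0.87 [367.5, 274.1] [553.3 186.9] [67.2 47. ] 4.1 -0.01664010310503953 -0.0011957148983863172
wrist 0.86 [443.5, 283.1] [551.6 242.8] [65.2 48.5] 3.4 -0.014804858951546315 0.05474753880121803
wrist 0.6 [43.8, 267.2] [558.  -16.1] [62.5 83.1] 78.7 -0.024721365724763987 -0.2040738963000866
top 0.55 [197.8, 259.8] [475.9 118.7] [77.4 26.7] 1.4 -0.09818470364323045 -0.06433355032288318
```

```bash
python3 -m jog '[[[0.3,-0.2,0,-3,0,0,0],[0.75,0,0,-6,0,0,0],[0.75,4,0,-8,0,0,0],[0.75,8.3,0,-8,0,0,0],[0.75,8.3,0,-8,0,0,0],[0.75,8.3,0,-6,0,0,0],[0.75,8.3,0,-3,0,0,0],[0.75,8.3,0,0,0,0,0],[0.75,8.3,0,1.2,0,0,0],[0.75,8.3,0,1.8,0,0,0],[0.75,8.3,0,1.8,0,0,0],[0.75,8.3,0,1.8,0,0,0],[0.75,8.3,0,1.8,0,0,0]]]'; python3 - <<'E'
from h import *
o=robot.get_obs();d=o['tcp_pos'][:2]-[.5698,.1891];u=np.array([np.cos(.063),np.sin(.063)]);print(d@u,d@[-u[1],u[0]],o['tcp_pos'],o['gripper_width'])
im,c=shot('wrist','p2')
for r in models.outline_of('plate_0','wrist')[:2]:
    m=r['region'].astype(np.uint8);ct=max(cv2.findContours(m,0,2)[0],key=cv2.contourArea)
    rr=cv2.minAreaRect((unproj(ct,.055,c)[:,:2]*1000).astype(np.float32));d=np.array(rr[0])/1000-[.5698,.1891]
    print(round(r['p'],2),r['location'],np.round(rr[0],1),np.round(rr[1],1),round(rr[2],1),d@u,d@[-u[1],u[0]])
E
```

```text
time: 17.9
tcp_pos: [0.4556, 0.1262, 0.0343]
eef_rot: [[-0.998, -0.065, 0.002], [-0.065, 0.998, 0.0], [-0.002, 0.0, -1.0]]
wrist_force: [-1.0, 0.4, -0.4]
gripper_width: 0.0705
gripper_force: 0.0
-0.11789051540165857 -0.05557073875611472 [0.455642   0.12621731 0.03429954] 0.07052624253049261
0.8 [272.9, 281.1] [464.3 127. ] [64.6 45.6] 3.4 -0.10917711073024694 -0.05530048452756218
0.78 [349.0, 383.1] [533.8 181.3] [31.9 37.6] 6.6 -0.0364191025716766 -0.005511957538423588
```

View pics/p2.png

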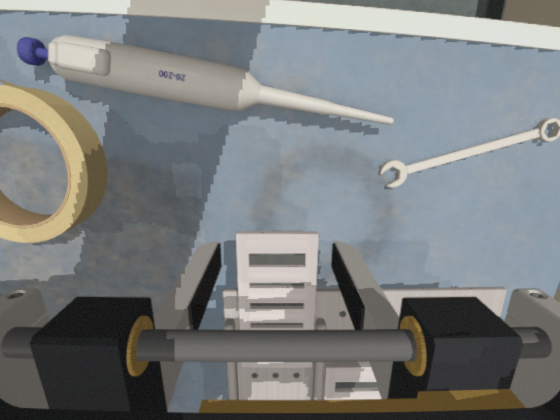

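```bash
python3 -m jog '[[[0,0,0,0.1,0,0,0],[0,0,0,0.1,0,0,0],[0,0,0,0.1,0,0,0],[0,0,0,0.1,0,0,0],[0,0,0,0.1,0,0,0],[0,0,0,0.1,0,0,0],[0,0,0,0.1,0,0,0],[0,0,0,-0.5,0,0,0],[0,0,0,-2,0,0,0],[0,0,0,-5,0,0,0],[0,0,0,-9,0,0,0],[0,0,0,-11,0,0,0],[0,0,0,-11,0,0,0],[0,0,0,-11,0,0,0],[0,0,0,-11,0,0,0]]]' 20; cat >> h.py <<'E'
def held(f=None):
    """held plate: front-edge and side lines in tool frame (m) from the wrist picture"""
    im,c=shot('wrist',f);o=robot.get_obs();zp=o['tcp_pos'][2]+.0215
    r=models.outline_of('plate_0','wrist')[0];m=r['region'].astype(np.uint8);ct=max(cv2.findContours(m,0,2)[0],key=cv2.contourArea)
    W=unproj(ct,zp,c)-o['tcp_pos'];T=W@o['eef_rot'];rr=cv2.minAreaRect((T[:,:2]*1000).astype(np.float32))
    print('held p',round(r['p'],2),r['location'],'front x',np.percentile(T[:,0],[97,100]).round(4),'y',T[:,1].min().round(4),T[:,1].max().round(4),np.round(rr[0],1),np.round(rr[1],1),rr[2],'w',o['gripper_width'],o['gripper_force'])
    return im,c
E
python3 - <<'E'
from h import *
held('p3');o=robot.get_obs();print(o['tcp_pos'],o['wrist_force'],o['eef_rot'][:2,1])
a=-.1885;u=np.array([np.cos(a),np.sin(a)]);t=np.array([.608,-.109])-.026*u;print(t,tool_rows([*t,.12]))
E
```

```text
time: 19.5
tcp_pos: [0.4533, 0.1259, 0.142]
eef_rot: [[-0.998, -0.065, -0.003], [-0.065, 0.998, -0.0], [0.003, -0.0, -1.0]]
wrist_force: [0.3, 0.8, -0.8]
gripper_width: 0.0454
gripper_force: 20.0
held p 0.66 [275.2, 284.4] front x [0.0225 0.0225] y -0.0235 0.0231 [-8.6 -0.2] [62.2 46.7] 0.05069728195667267 w 0.045708370171065965 19.99778151512146
[0.45344069 0.12592555 0.14192152] [-0.08810512  0.56569337 -1.10535944] [-0.06514267  0.99787595]
[ 0.58246055 -0.10412797] [-11.38 -23.8    2.16]
```

```bash
python3 -m jog '[[[0,-1.2,-2.4,0,0,0,0.03],[0,-3,-6,0,0,0,0.07],[0,-5,-10,0,0,0,0.12],[0,-7,-14,0,0,0,0.17],[0,-9,-18,0,0,0,0.21],[0,-10.5,-21.5,0,0,0,0.24],[0,-11.5,-23.8,0,0,0,0.254],[0,-11.5,-23.8,2,0,0,0.254],[0,-11.5,-23.8,3.5,0,0,0.254],[0,-11.5,-23.8,4.7,0,0,0.254],[0,-11.5,-23.8,4.7,0,0,0.254],[0,-11.5,-23.8,4.7,0,0,0.254],[0,-11.5,-23.8,4.7,0,0,0.254]]]'; python3 - <<'E'
from h import *
im,c=held('p4');o=robot.get_obs();print(o['tcp_pos'],np.degrees(np.arctan2(*o['eef_rot'][1::-1,1])),tool_rows([.5839,-.1044,.05]));np.save('p4E.npy',c[2])
crop(im,150,190,260,150,3,'p4c')
E
```

```text
time: 20.9
tcp_pos: [0.5855, -0.1038, 0.0971]
eef_rot: [[-0.982, 0.187, 0.001], [0.187, 0.982, -0.0], [-0.001, -0.0, -1.0]]
wrist_force: [0.4, -0.2, -0.3]
gripper_width: 0.0457
gripper_force: 20.0Traceback (most recent call last):
  File "<stdin>", line 2, in <module>
  File "h.py", line 45, in held
    r=models.outline_of('plate_0','wrist')[0];m=r['region'].astype(np.uint8);ct=max(cv2.findContours(m,0,2)[0],key=cv2.contourArea)
      ~~~~~~~~~~~~~~~~~~~~~~~~~~~~~~~~~~~~^^^
IndexError: list index out of range
```

```bash
python3 - <<'E'
from h import *
im=cv2.imread('pics/p4.png');c=cal('wrist');np.save('p4E.npy',c[2]);o=robot.get_obs();print(o['tcp_pos'],np.degrees(np.arctan2(*o['eef_rot'][1::-1,1])),tool_rows([.5839,-.1044,.05]))
a=-.1885;R=np.array([[np.cos(a),-np.sin(a)],[np.sin(a),np.cos(a)]])
big=cv2.resize(im[130:330,150:410],None,fx=3,fy=3,interpolation=cv2.INTER_CUBIC)
for x,y in[(-51.5,11),(-51.5,-11),(6,28.5),(6,-28.5)]:
    q=proj(np.c_[(circ(.003,40)+np.array([x,y])/1000)@R.T+[.608,-.109],np.full(40,.075)],c);cv2.polylines(big,[((q-[150,130])*3).astype(np.int32)],True,(0,0,255),1)
q=proj(np.c_[rect(-.046,.046,-.023,.023)@R.T+[.608,-.109],np.full(240,.056)],c);cv2.polylines(big,[((q-[150,130])*3).astype(np.int32)],True,(255,0,0),1)
cv2.imwrite('pics/p4c.png',big)
E
```

```text
[ 0.58549678 -0.10386039  0.09735033] 79.20563668221715 [ 0.16 -0.08  4.73]
```

View pics/p4c.png

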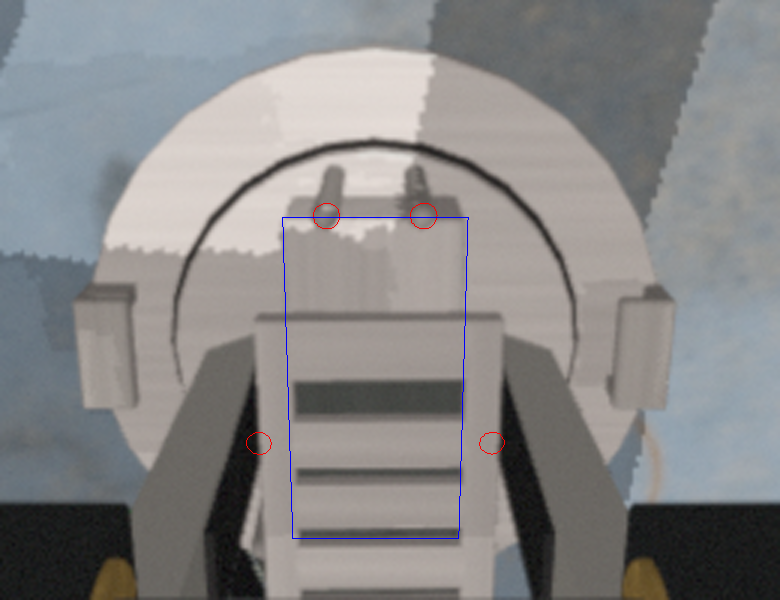

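```bash
python3 - <<'E'
from h import *
c=list(cal('wrist'));c[2]=np.load('p4E.npy');o=robot.get_obs()
W=unproj(np.array([[257,320],[503,320],[378,320]])/3+[150,130],o['tcp_pos'][2]+.0217,c)-o['tcp_pos'];print((W@o['eef_rot']*1000).round(1))
W=unproj(np.array([[287,218],[465,218]])/3+[150,130],.056,c);print(W, np.linalg.norm(W[0]-W[1]))
E
```

```text
[[ 20.5 -22.4 -21.7]
 [ 20.4  22.6 -21.7]
 [ 20.5  -0.2 -21.7]]
[[ 0.55874383 -0.12193536  0.056     ]
 [ 0.56704351 -0.07855475  0.056     ]] 0.044167431949288384
```

```bash
python3 -m jog '[[[0,0.2,-0.08,0,0,0,0],[0,0.2,-0.08,0.8,0,0,0],[0,0.2,-0.08,1.6,0,0,0],[0,0.2,-0.08,2.4,0,0,0],[0,0.2,-0.08,3.2,0,0,0],[0,0.2,-0.08,4,0,0,0],[0,0.2,-0.08,4.8,0,0,0],[0,0.2,-0.08,5.4,0,0,0],[0,0.2,-0.08,5.65,0,0,0],[0,0.2,-0.08,5.65,0,0,0],[0,0.2,-0.08,5.65,0,0,0]]]'; python3 - <<'E'
from h import *
o=robot.get_obs();print(o['tcp_pos'],o['wrist_force'],tool_rows([.5832,-.1043,.0393]))
E
```

```text
time: 22.1
tcp_pos: [0.5858, -0.1053, 0.0431]
eef_rot: [[-0.982, 0.188, 0.007], [0.188, 0.982, -0.002], [-0.007, -0.001, -1.0]]
wrist_force: [-2.2, -0.0, 15.1]
gripper_width: 0.0459
gripper_force: 20.0
[ 0.58583209 -0.10529727  0.04307202] [-2.15624076 -0.03126238 15.14501978] [0.28 0.05 0.38]
```

```bash
python3 -m jog '[[[0,0,0,-1,0,0,0],[0,0,0,-2,0,0,0],[0,0,0,-2.5,0,0,0],[0,0,0,-2.5,0,0,0],[0,0,0,-2.5,0,0,0]]]'; python3 - <<'E'
from h import *
im,c=shot('wrist','p5');o=robot.get_obs();print(o['tcp_pos'],o['wrist_force'],tool_rows([.5832,-.1043,.0393]))
crop(im,150,180,260,150,3,'p5c')
E
```

```text
time: 22.6
tcp_pos: [0.5833, -0.1043, 0.066]
eef_rot: [[-0.982, 0.188, 0.002], [0.188, 0.982, -0.0], [-0.002, 0.0, -1.0]]
wrist_force: [0.2, -0.3, -1.3]
gripper_width: 0.0458
gripper_force: 20.0
[ 0.58303778 -0.10419877  0.0656612 ] [ 0.51023909 -0.09062525 -0.77418586] [-0.02 -0.01  2.64]
```

View pics/p5c.png

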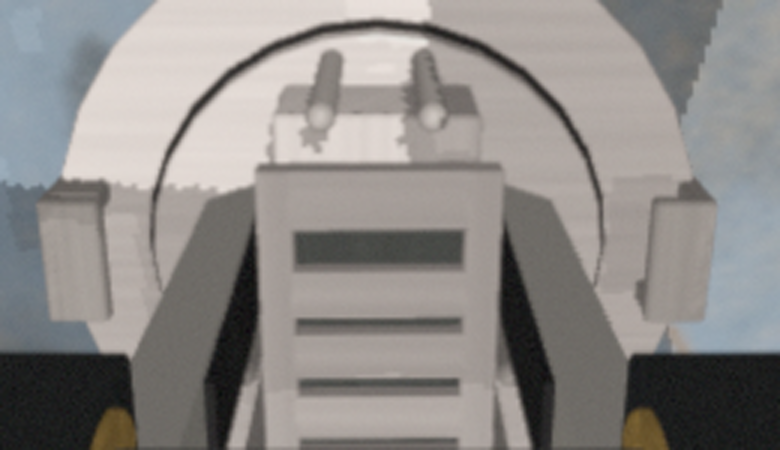

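```bash
python3 - <<'E'
from h import *
c=cal('wrist');o=robot.get_obs();t=o['tcp_pos'];R=o['eef_rot']
f=lambda uv,z:((unproj(np.array(uv)/3+[150,180],z,c)-t)@R*1000).round(1)
print('dowels',f([[321,115],[431,115]],.0755)); print('plate front top',f([[258,171],[500,171]],t[2]+.0217)); print('ped top front',f([[273,162],[479,162]],.056),'ped bottom',f([[280,88],[476,88]],.030))
for x,y in[(-51.5,11),(-51.5,-11)]:
    a=-.1885;print((np.array([*(np.array([[np.cos(a),-np.sin(a)],[np.sin(a),np.cos(a)]])@[x/1000,y/1000]+[.608,-.109]),.0755])-t)@R*1000)
E
```

```text
dowels [[ 27.2 -11.2  -9.9]
 [ 27.2  10.   -9.9]]
plate front top [[ 20.3 -22.2 -21.7]
 [ 20.2  22.1 -21.7]]
ped top front [[ 10.1 -23.2   9.6]
 [ 10.1  21.9   9.7]] ped bottom [[ 19.4 -24.   35.6]
 [ 19.4  23.7  35.6]]
[26.07354787 10.95630703 -9.86223949]
[ 26.06739923 -11.04369156  -9.86717262]
```

```bash
python3 - <<'E'
from h import *
from scipy.optimize import least_squares
g=lambda f:cv2.cvtColor(cv2.imread(f'pics/{f}.png'),cv2.COLOR_BGR2GRAY).astype(np.float32)
ref=g('p4');m=np.zeros_like(ref,np.uint8);m[230:325,228:324]=255
c=cal('wrist')
K,d,_=c;H=get_calibration('wrist')['hand_eye']
def pts(p):  # plate-top points in tool frame with pitch about tool y at pads + shift
    x=np.array([20,20,-25,-25,-3.]);y=np.array([-20,20,-20,20,0.])
    X=np.c_[x,y,np.full(5,-2.5)]/1000;Rr=cv2.Rodrigues(np.array([p[3],p[4],p[5]]))[0];X=X@Rr.T+np.array([p[0],p[1],p[2]-.019])
    C=(X-H[:3,3])@H[:3,:3];return cv2.projectPoints(C,np.zeros(3),np.zeros(3),K,d)[0][:,0]
for f in('p3','p5'):
    W=np.eye(3,dtype=np.float32)
    try:cc,W=cv2.findTransformECC(ref,g(f),W,cv2.MOTION_HOMOGRAPHY,(3,200,1e-6),m,5)
    except Exception as e:print(f,e);continue
    q0=pts(np.zeros(6));q=cv2.perspectiveTransform(q0[:,None],W.astype(float))[:,0]
    s=least_squares(lambda p:(pts(p)-q).ravel(),np.zeros(6),x_scale=[.001]*3+[.01]*3)
    print(f,cc,'shift mm',(s.x[:3]*1000).round(2),'rot deg',np.degrees(s.x[3:]).round(2),'px',(q-q0).round(2).tolist())
E
```

```text
p3 0.859903552876927 shift mm [ 0.41 -0.1  -0.56] rot deg [-1.38 -0.04 -0.22] px [[-0.48, -0.11], [0.22, -0.85], [0.28, -0.71], [-0.39, 0.68], [-0.62, 0.11]]
p5 0.9219843227255099 shift mm [-1.2  -0.18  1.79] rot deg [ 0.27  0.31 -0.18] px [[0.3, 1.89], [-0.63, 0.03], [0.12, -0.42], [-0.51, 0.16], [-0.77, 0.33]]
```

```bash
python3 -m jog '[[[0,0.15,-0.05,0,0,0,0],[0,0.15,-0.05,0.5,0,0,0],[0,0.15,-0.05,1,0,0,0],[0,0.15,-0.05,1,0,0,0],[0,0.15,-0.05,1,0,0,0]]]';python3 -m jog '[[[0,0,0,0.4,0,0,0],[0,0,0,0.8,0,0,0],[0,0,0,0.8,0,0,0],[0,0,0,0.8,0,0,0]]]'
```

```text
time: 23.15
tcp_pos: [0.5811, -0.1043, 0.0542]
eef_rot: [[-0.982, 0.188, -0.001], [0.188, 0.982, 0.001], [0.001, 0.0, -1.0]]
wrist_force: [2.1, 0.4, -4.7]
gripper_width: 0.0453
gripper_force: 20.0
time: 23.55
tcp_pos: [0.5831, -0.1047, 0.0491]
eef_rot: [[-0.982, 0.188, 0.004], [0.188, 0.982, -0.001], [-0.004, 0.0, -1.0]]
wrist_force: [-0.1, -0.1, 8.9]
gripper_width: 0.046
gripper_force: 20.0
```

```bash
python3 - <<'E'
from h import *
im,c=shot('scene','s5');crop(im,240,170,130,100,6,'s5c')
E
```

```text
(no output)
```

View pics/s5c.png

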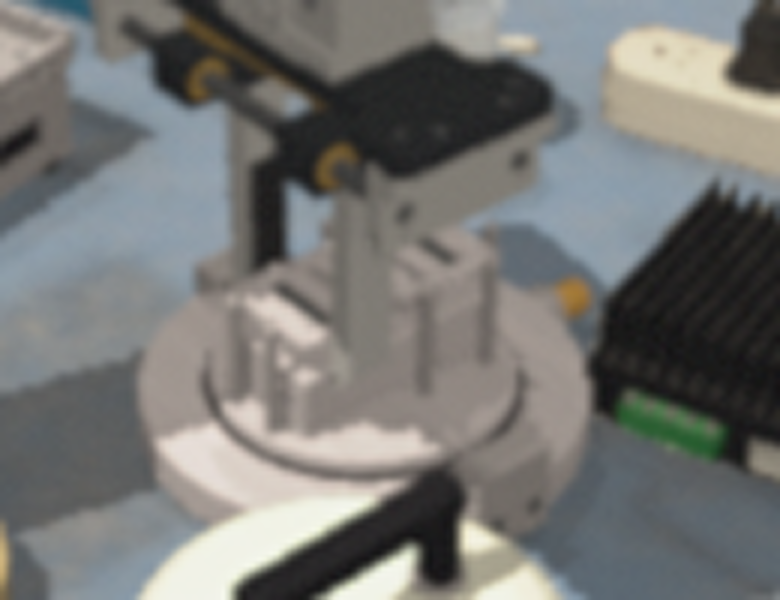

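```bash
python3 - <<'E'
from h import *
c=list(cal('wrist'));o=robot.get_obs();E4=np.load('p4E.npy');c[2]=E4
t4=np.array([ 0.58549678,-0.10386039,0.09735033]);R=o['eef_rot']
f=lambda v:((unproj([276,v],t4[2]+.0217,c)-t4)@R*1000)[0,0]
fr=f(236.7);s1=(f(256.7)+f(268.5))/2;print('front',fr,'slot1 centre from front',fr-s1)
s=(fr-s1);t=o['tcp_pos'];cs=cal('scene');print(t)
for z in(t[2]+.0217,t[2]+.0217+.01,t[2]+.0217+.02):
    for nm,x in(('front',0),('slot1',s),('slot5',92-s),('rear',92)):
        P=[t+R@np.array([(20.4-x)/1000,y,0]) for y in(-.023,-.018,0,.018,.023)]
        P=np.array(P);P[:,2]=z
        print(round(z,3),nm,((proj(P,cs)-[240,170])*6).round(0).tolist())
E
```

```text
front 20.37030873526194 slot1 centre from front 15.651791304430319
[ 0.58307788 -0.10475896  0.04915264]
0.071 front [[301.0, 349.0], [292.0, 342.0], [261.0, 318.0], [230.0, 295.0], [222.0, 289.0]]
0.071 slot1 [[336.0, 332.0], [327.0, 326.0], [295.0, 302.0], [265.0, 279.0], [257.0, 273.0]]
0.071 slot5 [[465.0, 270.0], [456.0, 264.0], [424.0, 242.0], [393.0, 220.0], [385.0, 214.0]]
0.071 rear [[497.0, 254.0], [488.0, 248.0], [456.0, 227.0], [425.0, 206.0], [417.0, 200.0]]
0.081 front [[300.0, 326.0], [292.0, 319.0], [260.0, 296.0], [230.0, 273.0], [221.0, 266.0]]
0.081 slot1 [[335.0, 309.0], [327.0, 303.0], [295.0, 280.0], [264.0, 257.0], [256.0, 251.0]]
0.081 slot5 [[466.0, 247.0], [457.0, 241.0], [425.0, 219.0], [394.0, 198.0], [385.0, 192.0]]
0.081 rear [[498.0, 232.0], [489.0, 226.0], [457.0, 204.0], [426.0, 184.0], [417.0, 178.0]]
0.091 front [[300.0, 303.0], [291.0, 296.0], [260.0, 273.0], [229.0, 250.0], [221.0, 243.0]]
0.091 slot1 [[335.0, 286.0], [327.0, 280.0], [295.0, 257.0], [264.0, 234.0], [256.0, 228.0]]
0.091 slot5 [[467.0, 224.0], [458.0, 218.0], [425.0, 197.0], [394.0, 176.0], [385.0, 170.0]]
0.091 rear [[499.0, 209.0], [490.0, 203.0], [458.0, 182.0], [426.0, 161.0], [417.0, 156.0]]
```

```bash
python3 - <<'E'
from h import *
cs=cal('scene');a=-.1885;R=np.array([[np.cos(a),-np.sin(a)],[np.sin(a),np.cos(a)]])
for x,y in[(6,-28.5),(36,-28.5),(51.5,-11),(51.5,11),(-51.5,-11),(-51.5,11)]:
    xy=R@[x/1000,y/1000]+[.608,-.109];print(x,y,((proj([[*xy,.077],[*xy,.03]],cs)-[240,170])*6).round(0).tolist())
o=robot.get_obs();print(o['wrist_force'],o['wrist_torque'],o['tcp_pos'])
E
```

```text
6 -28.5 [[423.0, 287.0], [421.0, 391.0]]
36 -28.5 [[486.0, 257.0], [482.0, 360.0]]
51.5 -11 [[486.0, 220.0], [482.0, 322.0]]
51.5 11 [[447.0, 195.0], [444.0, 296.0]]
-51.5 -11 [[265.0, 324.0], [268.0, 429.0]]
-51.5 11 [[228.0, 296.0], [231.0, 399.0]]
[-0.13532151  1.76919777  9.27440506] [0.198508   0.0262037  0.06483406] [ 0.58307788 -0.10475896  0.04915264]
```

```bash
cat > r.py <<'E'
from h import *
o=robot.get_obs();print('F',o['wrist_force'].round(2),'M',o['wrist_torque'].round(3),'p',o['tcp_pos'].round(4),'tgt',tool_rows([.5818,-.1042,.0393]),'w',round(o['gripper_width'],4),'zax',o['eef_rot'][:,2].round(4),'q',o['q'].round(3))
E
python3 -m jog '[[[0,0,0,-1,0,0,0],[0,0,0,-1.5,0,0,0],[0,0,0,-1.5,0,0,0],[0,0,0,-1.5,0,0,0],[0,0,0,-1.5,0,0,0],[0,0,0,-1.5,0,0,0]]]' >/dev/null; python3 r.py;  python3 -m jog '[[[0,0,0,0.5,0,0,0],[0,0,0,0.5,0,0,0],[0,0,0,0.5,0,0,0],[0,0,0,0.5,0,0,0]]]' >/dev/null; python3 r.py; python3 -m jog '[[[0,0,0,0.5,0,0,0],[0,0,0,0.5,0,0,0],[0,0,0,0.5,0,0,0],[0,0,0,0.5,0,0,0]]]' >/dev/null; python3 r.py;python3 -m jog '[[[0,0,0,0.3,0,0,0],[0,0,0,0.3,0,0,0],[0,0,0,0.3,0,0,0],[0,0,0,0.3,0,0,0]]]' >/dev/null; python3 r.py
```

```text
F [ 0.23  0.37 -1.21] M [ 0.052  0.058 -0.012] p [ 0.581  -0.1045  0.0619] tgt [-0.07  0.04  2.26] w 0.0459 zax [-3.e-04  2.e-04 -1.e+00] q [-0.296  0.41   1.681  0.     1.05  -1.678]
F [-1.02 -0.02 -1.34] M [ 0.018 -0.036  0.042] p [ 0.581  -0.1045  0.0568] tgt [-0.07  0.04  1.75] w 0.0455 zax [-5.e-04  2.e-04 -1.e+00] q [-0.296  0.416  1.687  0.     1.039 -1.678]
F [1.82 0.89 3.89] M [ 0.149 -0.15  -0.049] p [ 0.5821 -0.1046  0.0525] tgt [0.04 0.03 1.32] w 0.0456 zax [ 2.1e-03 -1.0e-04 -1.0e+00] q [-2.960e-01  4.200e-01  1.692e+00  1.000e-03  1.027e+00 -1.678e+00]
F [0.13 0.44 9.01] M [ 0.186 -0.024  0.029] p [ 0.5826 -0.1047  0.0506] tgt [0.09 0.03 1.13] w 0.0459 zax [ 3.3e-03 -5.0e-04 -1.0e+00] q [-2.960e-01  4.220e-01  1.695e+00  1.000e-03  1.021e+00 -1.678e+00]
```

```bash
python3 -m jog '[[[0,0,0,-0.8,0,0,0],[0,-0.15,0.05,-0.8,0,0,0],[0,-0.15,0.05,-0.8,0,0,0],[0,-0.15,0.05,-0.4,0,0,0],[0,-0.15,0.05,0,0,0,0],[0,-0.15,0.05,0,0,0,0],[0,-0.15,0.05,0,0,0,0],[0,-0.15,0.05,0,0,0,0]]]' >/dev/null; python3 r.py;  python3 -m jog '[[[0,0,0,0.4,0,0,0],[0,0,0,0.4,0,0,0],[0,0,0,0.4,0,0,0],[0,0,0,0.4,0,0,0]]]' >/dev/null; python3 r.py; python3 -m jog '[[[0,0,0,0.4,0,0,0],[0,0,0,0.4,0,0,0],[0,0,0,0.4,0,0,0],[0,0,0,0.4,0,0,0]]]' >/dev/null; python3 r.py
```

```text
F [ 0.23 -0.13  6.67] M [-0.082  0.02   0.043] p [ 0.5841 -0.105   0.0505] tgt [0.24 0.03 1.12] w 0.0461 zax [ 0.0032 -0.0013 -1.    ] q [-0.295  0.424  1.691 -0.     1.023 -1.677]
F [-0.48 -0.47 11.76] M [ 0.001  0.033 -0.012] p [ 0.585  -0.1051  0.0476] tgt [0.34 0.03 0.83] w 0.0457 zax [ 0.0054 -0.0018 -1.    ] q [-0.295  0.427  1.695 -0.     1.014 -1.677]
F [-0.63  0.78 14.68] M [0.01  0.04  0.006] p [ 0.5858 -0.1053  0.0445] tgt [0.42 0.03 0.51] w 0.0461 zax [ 0.0073 -0.0022 -1.    ] q [-0.295  0.431  1.698  0.     1.005 -1.677]
```

```bash
python3 - <<'E'
from h import *
a,c=shot('wrist','p6');b,cs=shot('scene','s6')
A=cv2.resize(a[180:330,140:420],(784,420),interpolation=cv2.INTER_CUBIC)[:, :400+200]
A=cv2.resize(a[195:325,195:355],(390,317),interpolation=cv2.INTER_CUBIC)
B=cv2.resize(b[190:250,265:335],(700//1,600),interpolation=cv2.INTER_CUBIC)
B=cv2.resize(b[195:247,268:330],(405*1,340),interpolation=cv2.INTER_CUBIC)
p4=cv2.imread('pics/p4.png');s5=cv2.imread('pics/s5.png')
C=cv2.resize(p4[195:325,195:355],(390,255),interpolation=cv2.INTER_CUBIC);A=cv2.resize(A,(390,255))
B=cv2.resize(b[190:250,265:335],(405,347),interpolation=cv2.INTER_CUBIC)
out=np.zeros((600,800,3),np.uint8);out[:255,:390]=C;out[260:515,:390]=A;out[:347,395:800]=B
out[350:600,395:800]=cv2.resize(s5[190:250,265:335],(405,347),interpolation=cv2.INTER_CUBIC)[:250]
cv2.imwrite('pics/m1.png',out)
E
```

```text
(no output)
```

View pics/m1.png

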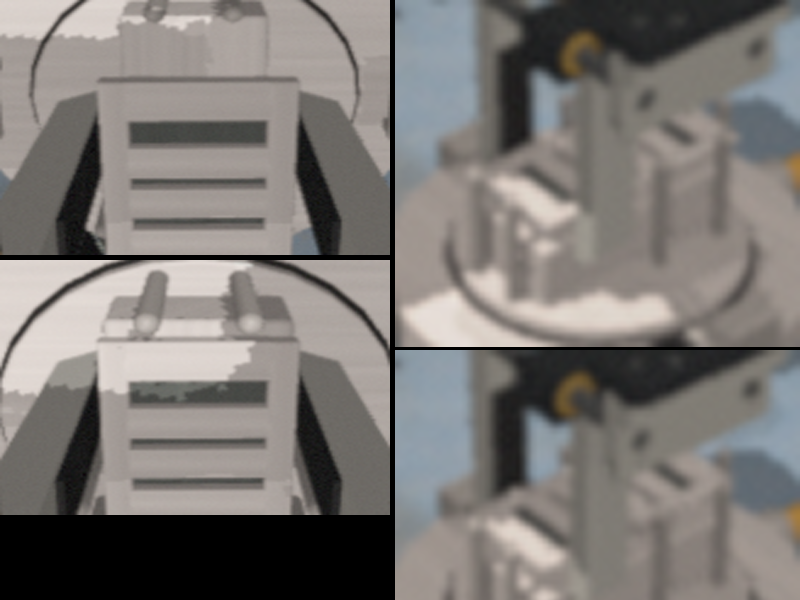

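Contact is the fingertips sliding on the equally wide pedestal (torque centred, plate level and between the dowels at (147,322)/(250,322) in the montage). Release here; grip later plates nearer the tips.

```bash
python3 -m jog '[[[0,0,0,-0.2,0,0,0],[0.6,0,0,-0.2,0,0,0],[0.6,0,0,-0.2,0,0,0],[0.6,0,0,-0.2,0,0,0],[0.6,0,0,-0.2,0,0,0]]]' ; python3 -m jog '[[[0.6,0,0,-2,0,0,0],[0.6,0,0,-5,0,0,0],[0.6,0,0,-10,0,0,0],[0.6,0,0,-15,0,0,0],[0.6,0,0,-19,0,0,0],[0.6,0,0,-19,0,0,0],[0.6,0,0,-19,0,0,0],[0.6,0,0,-19,0,0,0]]]'; cat >> h.py <<'E'
BA=-.1885;BC=np.array([.608,-.109])
def stackcheck(ztop,f=None):
    im,c=shot('wrist',f)
    for r in models.outline_of('plate_0','wrist')[:2]:
        m=r['region'].astype(np.uint8);ct=max(cv2.findContours(m,0,2)[0],key=cv2.contourArea)
        rr=cv2.minAreaRect((unproj(ct,ztop,c)[:,:2]*1000).astype(np.float32));print(round(r['p'],2),r['location'],np.round(rr[0],1),np.round(rr[1],1),round(rr[2],1))
    p,s=fit(im,c,[(rect(-.046,.046,-.023,.023),ztop,1)],[*BC,BA],(.006,.006,.06));d=p[:2]-BC;R=np.array([[np.cos(BA),np.sin(BA)],[-np.sin(BA),np.cos(BA)]])
    print('fit',p.round(4),np.degrees(p[2]).round(2),round(s,1),'rel base mm',(R@d*1000).round(1))
    return im,c
E
python3 - <<'E'
from h import *
print(robot.get_obs()['tcp_pos']);stackcheck(.061,'w7')
E
```

```text
time: 27.6
tcp_pos: [0.582, -0.1041, 0.0423]
eef_rot: [[-0.982, 0.188, -0.002], [0.188, 0.982, 0.001], [0.002, 0.0, -1.0]]
wrist_force: [0.5, -0.1, -0.1]
gripper_width: 0.0564
gripper_force: 0.0
time: 28.4
tcp_pos: [0.5816, -0.104, 0.2311]
eef_rot: [[-0.982, 0.188, -0.003], [0.188, 0.982, 0.001], [0.004, 0.0, -1.0]]
wrist_force: [1.1, -0.5, -0.7]
gripper_width: 0.0567
gripper_force: 0.0
[ 0.5815885  -0.10397366  0.23112546]
0.66 [553.6, 125.3] [566.7 222. ] [90.4 11.7] 2.9
0.65 [275.1, 216.9] [ 609.7 -110.6] [48.3 92.7] 79.1
fit [ 0.6089 -0.1095 -0.1897] -10.87 10.7 rel base mm [ 1.  -0.3]
```

```bash
python3 -m jog '[[[0,0,5,0,0,0,-0.04],[0,0.1,10,0,0,0,-0.08],[0,0.1,15,0,0,0,-0.13],[0,0.2,20,0,0,0,-0.17],[0,0.3,25,0,0,0,-0.21],[0,0.3,28.5,0,0,0,-0.252],[0,0.3,30.2,0,0,0,-0.252],[0,0.3,30.2,0,0,0,-0.252],[0,0.3,30.2,0,0,0,-0.252],[0,0.3,30.2,0,0,0,-0.252]]]'; cat >> h.py <<'E'
SC=np.array([.5698,.1891]);SA=.063;SU=np.array([np.cos(SA),np.sin(SA)]);SV=np.array([-SU[1],SU[0]])
def uv(p):d=np.array(p[:2])-SC;return (np.array([d@SU,d@SV])*1000).round(1)
def plates(cam='wrist',f=None,do_fit=True):
    o=robot.get_obs();print('tcp uv',uv(o['tcp_pos']),'z',o['tcp_pos'][2].round(4),'yaw',np.degrees(np.arctan2(*o['eef_rot'][1::-1,1])).round(2),'F',o['wrist_force'].round(1),'w',round(o['gripper_width'],4))
    im,c=shot(cam,f)
    for r in models.outline_of('plate_0',cam)[:4]:
        m=r['region'].astype(np.uint8);ct=max(cv2.findContours(m,0,2)[0],key=cv2.contourArea)
        rr=cv2.minAreaRect((unproj(ct,.055,c)[:,:2]*1000).astype(np.float32));l=max(rr[1])
        print(round(r['p'],2),'uv',uv(np.array(rr[0])/1000),np.round(rr[1],1),round(rr[2],1),end=' ')
        if do_fit and 84<l<98:
            p,s=fit(im,c,[(rect(-.046,.046,-.023,.023),.055,1)],[rr[0][0]/1000,rr[0][1]/1000,SA],(.005,.005,.05));print('fit',uv(p),np.degrees(p[2]).round(1),round(s,1),end='')
        print()
E
python3 -c "
from h import *
plates(f='w8')"
```

```text
time: 29.5
tcp_pos: [0.6363, 0.1907, 0.2328]
eef_rot: [[-0.998, -0.061, -0.001], [-0.061, 0.998, -0.001], [0.001, -0.001, -1.0]]
wrist_force: [0.2, -0.6, 0.4]
gripper_width: 0.0004
gripper_force: 0.0
tcp uv [66.5 -2.5] z 0.2328 yaw 93.49 F [ 0.2 -0.6  0.4] w 0.0004
0.67 uv [  21.5 -303.3] [49.6 95.5] 79.6 fit [  23.8 -298.6] 1.1 10.4
0.63 uv [-2.1 -0.4] [89.5 47. ] 3.5 fit [-2.2 -0.1] 3.9 16.7
0.57 uv [ 0.1 55.2] [89.9 46.5] 3.6 fit [ 0.2 56.2] 3.9 17.5
```

```bash
python3 -m jog '[[[0,0,0.2,4.5,0,0,0],[0,0,0.2,9,0,0,0],[0,0,0.2,13,0,0,0],[0,0,0.2,16,0,0,0],[0,0,0.2,17.5,0,0,0],[0,0,0.2,18.05,0,0,0],[0,0,0.2,18.05,0,0,0],[0,0,0.2,18.05,0,0,0]]]'; python3 -m jog '[[[0,1,0,0,0,0,0],[0,2,0,0,0,0,0],[0,2.8,0,0,0,0,0],[0,3.6,0,0,0,0,0],[0,4.4,0,0,0,0,0],[0,5.2,0,0,0,0,0],[0,6,0,0,0,0,0],[0,6.8,0,0,0,0,0],[0,7.6,0,0,0,0,0],[0,8.3,0,0,0,0,0],[0,8.9,0,0,0,0,0],[0,9.4,0,0,0,0,0],[0,9.8,0,0,0,0,0],[0,10.1,0,0,0,0,0],[0,10.25,0,0,0,0,0],[0,10.25,0,0,0,0,0],[0,10.25,0,0,0,0,0]]]';python3 -c "
from h import *
plates(f='w9')"
```

```text
time: 30.4
tcp_pos: [0.6374, 0.1945, 0.0539]
eef_rot: [[-0.998, -0.062, 0.002], [-0.062, 0.998, 0.001], [-0.002, 0.0, -1.0]]
wrist_force: [0.0, 0.2, 0.2]
gripper_width: 0.0005
gripper_force: 0.0
time: 32.1
tcp_pos: [0.5338, 0.1884, 0.0523]
eef_rot: [[-0.998, -0.063, -0.001], [-0.063, 0.998, -0.0], [0.001, -0.0, -1.0]]
wrist_force: [0.1, -0.2, 0.2]
gripper_width: 0.0009
gripper_force: 0.0
tcp uv [-35.9   1.5] z 0.0523 yaw 93.62 F [ 0.1 -0.2  0.2] w 0.0009
0.64 uv [-91.7  -0.5] [91.3 45.4] 3.8 fit [-91.4  -0.3] 4.2 17.3
0.58 uv [-14.8  55.3] [65.3 47.5] 3.5
```

```bash
python3 -m jog '[[[0.3,-0.2,0,-3,0,0,0],[0.75,0,-0.17,-6,0,0,0],[0.75,4,-0.17,-8,0,0,0],[0.75,8.2,-0.17,-8,0,0,0],[0.75,8.2,-0.17,-8,0,0,0],[0.75,8.2,-0.17,-5,0,0,0],[0.75,8.2,-0.17,-2,0,0,0],[0.75,8.2,-0.17,0,0,0,0],[0.75,8.2,-0.17,0.7,0,0,0],[0.75,8.2,-0.17,0.7,0,0,0],[0.75,8.2,-0.17,0.7,0,0,0]]]'; python3 -m jog '[[[0,0,0,0,0,0,0],[0,0,0,0,0,0,0],[0,0,0,0,0,0,0],[0,0,0,0,0,0,0],[0,0,0,0,0,0,0],[0,0,0,0,0,0,0],[0,0,0,0,0,0,0],[0,0,0,-0.5,0,0,0],[0,0,0,-2,0,0,0],[0,0,0,-5,0,0,0],[0,0,0,-8,0,0,0],[0,0,0,-8,0,0,0],[0,0,0,-8,0,0,0]]]' 25; python3 - <<'E'
from h import *
plates(f='w10',do_fit=False)
t=BC-.026*np.array([np.cos(BA),np.sin(BA)]);print(t,tool_rows([*t,.1]))
E
```

```text
time: 33.3
tcp_pos: [0.4534, 0.1817, 0.0461]
eef_rot: [[-0.998, -0.063, 0.001], [-0.063, 0.998, 0.0], [-0.001, 0.0, -1.0]]
wrist_force: [0.2, 0.5, 1.1]
gripper_width: 0.0706
gripper_force: 0.0
time: 34.6
tcp_pos: [0.4522, 0.1815, 0.1255]
eef_rot: [[-0.998, -0.063, 0.0], [-0.063, 0.998, 0.0], [-0.0, 0.0, -1.0]]
wrist_force: [-0.2, -0.9, -0.8]
gripper_width: 0.0452
gripper_force: 25.0
tcp uv [-117.9   -0.2] z 0.1255 yaw 93.62 F [-0.2 -0.9 -0.8] w 0.0452
0.82 uv [-60.2  -1. ] [108.2  67.1] 3.3 
0.8 uv [-27.3  39.4] [41.  13.5] 5.6 
[ 0.58246055 -0.10412797] [-11.32 -29.3    2.39]
```

```bash
python3 -m jog '[[[0,-1,-2.5,0,0,0,0.03],[0,-2.5,-6.5,0,0,0,0.06],[0,-4,-10.5,0,0,0,0.1],[0,-5.5,-14.5,0,0,0,0.13],[0,-7,-18.5,0,0,0,0.17],[0,-8.5,-22.5,0,0,0,0.2],[0,-10,-26.3,0,0,0,0.23],[0,-11.15,-29.3,0,0,0,0.252],[0,-11.15,-29.3,1.5,0,0,0.252],[0,-11.15,-29.3,2.5,0,0,0.252],[0,-11.15,-29.3,2.5,0,0,0.252],[0,-11.15,-29.3,2.5,0,0,0.252]]]'; cat > r.py <<'E'
from h import *
import sys
o=robot.get_obs();d=o['tcp_pos'][:2]-BC;u=np.array([np.cos(BA),np.sin(BA)])
print('F',o['wrist_force'].round(2),'M',o['wrist_torque'].round(3),'base xy mm',np.round([d@u*1000,d@[-u[1],u[0]]*1000],1),'z',o['tcp_pos'][2].round(4),'yaw-base',(np.degrees(np.arctan2(*o['eef_rot'][1::-1,1])-BA)-90).round(2),'w',round(o['gripper_width'],4),round(o['gripper_force'],1))
E
python3 r.py
```

```text
time: 35.9
tcp_pos: [0.5812, -0.1029, 0.0996]
eef_rot: [[-0.982, 0.187, -0.002], [0.187, 0.982, 0.001], [0.002, 0.0, -1.0]]
wrist_force: [-0.1, 1.0, -0.3]
gripper_width: 0.0455
gripper_force: 25.0
F [-0.13  1.02 -0.28] M [ 0.047  0.029 -0.013] base xy mm [-27.5   0.9] z 0.0996 yaw-base 0.03 w 0.0455 25.0
```

```bash
python3 -m jog '[[[0,-0.1,-0.1,0.8,0,0,0],[0,-0.1,-0.1,1.5,0,0,0],[0,-0.1,-0.1,1.5,0,0,0],[0,-0.1,-0.1,2.1,0,0,0],[0,-0.1,-0.1,2.7,0,0,0],[0,-0.1,-0.1,3.2,0,0,0],[0,-0.1,-0.1,3.2,0,0,0]]]'>/dev/null; python3 r.py; python3 -m jog '[[[0,0,0,0.4,0,0,0],[0,0,0,0.8,0,0,0],[0,0,0,0.9,0,0,0],[0,0,0,0.9,0,0,0],[0,0,0,0.9,0,0,0]]]'>/dev/null; python3 r.py
```

```text
F [-0.34  0.36 -0.27] M [ 0.045  0.01  -0.061] base xy mm [-26.1  -0.7] z 0.0675 yaw-base -0.02 w 0.0454 25.0
F [0.77 0.59 0.56] M [ 0.162 -0.056 -0.041] base xy mm [-25.1  -0.7] z 0.0596 yaw-base -0.02 w 0.0456 25.0
```

```bash
python3 -m jog '[[[0,0.05,0.05,0.15,0,0,0],[0,0.05,0.05,0.25,0,0,0],[0,0.05,0.05,0.25,0,0,0],[0,0.05,0.05,0.25,0,0,0]]]'>/dev/null; python3 r.py
```

```text
F [-0.99  0.15  8.58] M [-0.01   0.311  0.07 ] base xy mm [-25.   -0.7] z 0.0587 yaw-base 0.0 w 0.0454 25.0
```

```bash
python3 -m jog '[[[0,0,0,-0.1,0,0,0],[0.6,0,0,-0.1,0,0,0],[0.6,0,0,-0.1,0,0,0],[0.6,0,0,-0.1,0,0,0],[0.6,0,0,-0.1,0,0,0]]]' ; python3 -m jog '[[[0.6,0,0,-2,0,0,0],[0.6,0,0,-5,0,0,0],[0.6,0,0,-10,0,0,0],[0.6,0,0,-14,0,0,0],[0.6,0,0,-17,0,0,0],[0.6,0,0,-17,0,0,0],[0.6,0,0,-17,0,0,0],[0.6,0,0,-17,0,0,0]]]'; python3 - <<'E'
from h import *
print(robot.get_obs()['tcp_pos'],robot.get_obs()['eef_rot'][:2,1]);stackcheck(.066,'w11')
E
```

```text
time: 38.0
tcp_pos: [0.5822, -0.1043, 0.0575]
eef_rot: [[-0.982, 0.188, -0.001], [0.188, 0.982, 0.0], [0.001, 0.0, -1.0]]
wrist_force: [0.2, -0.1, 1.0]
gripper_width: 0.0567
gripper_force: 0.0
time: 38.8
tcp_pos: [0.5814, -0.1041, 0.226]
eef_rot: [[-0.982, 0.188, -0.003], [0.188, 0.982, 0.001], [0.004, 0.0, -1.0]]
wrist_force: [-0.3, 0.0, -0.3]
gripper_width: 0.0564
gripper_force: 0.0
[ 0.58139479 -0.1041092   0.22601162] [0.18766454 0.98223308]
0.63 [277.3, 214.6] [ 604.7 -110.1] [46.8 93.5] 78.9
0.59 [556.3, 124.9] [565.6 214.5] [89.1  8. ] 2.9
fit [ 0.6065 -0.1091 -0.2073] -11.88 13.1 rel base mm [-1.5 -0.4]
```

```bash
python3 -m jog '[[[0,0.2,5,0,0,0,-0.04],[0,0.4,10,0,0,0,-0.08],[0,0.6,15,0,0,0,-0.13],[0,0.8,20,0,0,0,-0.17],[0,1,25,0,0,0,-0.21],[0,1.2,30,0,0,0,-0.252],[0,1.4,34,0,0,0,-0.252],[0,1.5,35.7,0,0,0,-0.252],[0,1.5,35.7,0,0,0,-0.252],[0,1.5,35.7,0,0,0,-0.252],[0,1.5,35.7,0,0,0,-0.252]]]' >/dev/null; python3 -c "
from h import *
plates(f='w12')"
```

```text
tcp uv [68.4 53.6] z 0.2278 yaw 93.51 F [-0.3  0.6  0.2] w 0.0002
0.92 uv [-0. 56.] [91.6 45.4] 2.6 fit [ 0.1 56. ] 3.8 16.2
```

```bash
python3 -m jog '[[[0,0,0.2,4.5,0,0,0],[0,0,0.2,9,0,0,0],[0,0,0.2,13,0,0,0],[0,0,0.2,15.5,0,0,0],[0,0,0.2,17,0,0,0],[0,0,0.2,17.5,0,0,0],[0,0,0.2,17.5,0,0,0],[0,0,0.2,17.5,0,0,0]]]'; python3 -m jog '[[[0,1,0,0,0,0,0],[0,2,0,0,0,0,0],[0,2.8,0,0,0,0,0],[0,3.6,0,0,0,0,0],[0,4.4,0,0,0,0,0],[0,5.2,0,0,0,0,0],[0,6,0,0,0,0,0],[0,6.8,0,0,0,0,0],[0,7.6,0,0,0,0,0],[0,8.3,0,0,0,0,0],[0,8.9,0,0,0,0,0],[0,9.4,0,0,0,0,0],[0,9.8,0,0,0,0,0],[0,10.1,0,0,0,0,0],[0,10.4,0,0,0,0,0],[0,10.4,0,0,0,0,0],[0,10.4,0,0,0,0,0]]]';python3 -c "
from h import *
plates(f='w13')"
```

```text
time: 40.9
tcp_pos: [0.6357, 0.2507, 0.0543]
eef_rot: [[-0.998, -0.062, 0.002], [-0.062, 0.998, 0.001], [-0.002, 0.0, -1.0]]
wrist_force: [-0.2, 0.6, 0.5]
gripper_width: 0.0006
gripper_force: 0.0
time: 42.6
tcp_pos: [0.5305, 0.2444, 0.0528]
eef_rot: [[-0.998, -0.063, -0.001], [-0.063, 0.998, -0.0], [0.001, -0.0, -1.0]]
wrist_force: [0.0, -0.2, -0.2]
gripper_width: 0.0005
gripper_force: 0.0
tcp uv [-35.7  57.7] z 0.0528 yaw 93.62 F [ 0.  -0.2 -0.2] w 0.0005
0.73 uv [-91.8  55.3] [91.1 45.3] 4.1 fit [-91.4  55.6] 4.4 16.3
```

```bash
python3 -m jog '[[[0.3,-0.2,0,-3,0,0,0],[0.75,0,-0.2,-6,0,0,0],[0.75,4,-0.2,-8,0,0,0],[0.75,8.2,-0.2,-8,0,0,0],[0.75,8.2,-0.2,-8,0,0,0],[0.75,8.2,-0.2,-5,0,0,0],[0.75,8.2,-0.2,-2,0,0,0],[0.75,8.2,-0.2,0,0,0,0],[0.75,8.2,-0.2,0.75,0,0,0],[0.75,8.2,-0.2,0.75,0,0,0],[0.75,8.2,-0.2,0.75,0,0,0]]]'; python3 -m jog '[[[0,0,0,0,0,0,0],[0,0,0,0,0,0,0],[0,0,0,0,0,0,0],[0,0,0,0,0,0,0],[0,0,0,0,0,0,0],[0,0,0,0,0,0,0],[0,0,0,0,0,0,0],[0,0,0,-0.5,0,0,0],[0,0,0,-2,0,0,0],[0,0,0,-5,0,0,0],[0,0,0,-8,0,0,0],[0,0,0,-8,0,0,0],[0,0,0,-8,0,0,0]]]' 25; python3 - <<'E'
from h import *
plates(f='w14',do_fit=False)
t=BC-.0265*np.array([np.cos(BA),np.sin(BA)]);print(t,tool_rows([*t,.1]))
E
```

```text
time: 43.8
tcp_pos: [0.4502, 0.2376, 0.046]
eef_rot: [[-0.998, -0.063, 0.001], [-0.063, 0.998, 0.0], [-0.001, 0.0, -1.0]]
wrist_force: [0.8, -0.2, 0.7]
gripper_width: 0.0705
gripper_force: 0.0
time: 45.1
tcp_pos: [0.449, 0.2373, 0.1256]
eef_rot: [[-0.998, -0.063, 0.0], [-0.063, 0.998, 0.0], [-0.0, 0.0, -1.0]]
wrist_force: [0.2, 0.1, -1.0]
gripper_width: 0.045
gripper_force: 25.0
tcp uv [-117.5   55.7] z 0.1256 yaw 93.62 F [ 0.2  0.1 -1. ] w 0.045
0.72 uv [-60.   55.3] [109.1  66.3] 3.2 
[ 0.58196941 -0.10403428] [-11.23 -34.86   2.42]
```

```bash
python3 -m jog '[[[0,-1,-3,0,0,0,0.03],[0,-2.3,-7,0,0,0,0.06],[0,-3.6,-11.5,0,0,0,0.09],[0,-5,-16,0,0,0,0.12],[0,-6.5,-20.5,0,0,0,0.15],[0,-8,-25,0,0,0,0.18],[0,-9.5,-29.5,0,0,0,0.21],[0,-10.7,-33,0,0,0,0.24],[0,-11.2,-34.9,0,0,0,0.252],[0,-11.2,-34.9,1.5,0,0,0.252],[0,-11.2,-34.9,2.5,0,0,0.252],[0,-11.2,-34.9,2.5,0,0,0.252],[0,-11.2,-34.9,2.5,0,0,0.252]]]'>/dev/null; python3 r.py
```

```text
F [ 0.1  -0.5  -0.65] M [0.006 0.029 0.037] base xy mm [-26.4   1.3] z 0.1 yaw-base 0.05 w 0.0455 25.0
```

```bash
python3 -m jog '[[[0,-0.1,-0.15,0.5,0,0,0],[0,-0.1,-0.15,1,0,0,0],[0,-0.1,-0.15,1,0,0,0],[0,-0.1,-0.15,1.6,0,0,0],[0,-0.1,-0.15,2.2,0,0,0],[0,-0.1,-0.15,2.8,0,0,0],[0,-0.1,-0.15,2.8,0,0,0],[0,-0.1,-0.15,2.8,0,0,0]]]'>/dev/null; python3 r.py; python3 -m jog '[[[0,0,0,0.4,0,0,0],[0,0,0,0.75,0,0,0],[0,0,0,0.75,0,0,0],[0,0,0,0.75,0,0,0]]]'>/dev/null; python3 r.py
```

```text
F [ 0.41 -0.3  -1.36] M [-0.001  0.009 -0.006] base xy mm [-24.7  -1.2] z 0.0721 yaw-base -0.02 w 0.0455 25.0
F [-0.83  0.08  5.75] M [0.193 0.173 0.059] base xy mm [-24.1  -1.2] z 0.066 yaw-base -0.02 w 0.0453 27.9
```

```bash
python3 -m jog '[[[0,0,0,-0.8,0,0,0],[0,0.12,0.09,-0.8,0,0,0],[0,0.12,0.09,-0.8,0,0,0],[0,0.12,0.09,-0.8,0,0,0],[0,0.12,0.09,-0.8,0,0,0]]]'>/dev/null; python3 r.py; python3 -m jog '[[[0,0,0,0.3,0,0,0],[0,0,0,0.6,0,0,0],[0,0,0,0.75,0,0,0],[0,0,0,0.75,0,0,0],[0,0,0,0.75,0,0,0]]]'>/dev/null; python3 r.py
```

```text
F [-0.7   0.25 -0.65] M [-0.023  0.016 -0.039] base xy mm [-25.9  -0.3] z 0.0726 yaw-base -0.02 w 0.0458 25.0
F [ 0.82  0.34 -0.3 ] M [-0.033 -0.058 -0.064] base xy mm [-25.7  -0.3] z 0.0653 yaw-base -0.02 w 0.0456 25.0
```

Free now at the same height. Go on down.

```bash
python3 -m jog '[[[0,0,0,0.1,0,0,0],[0,0,0,0.2,0,0,0],[0,0,0,0.2,0,0,0],[0,0,0,0.2,0,0,0]]]'>/dev/null; python3 r.py; python3 -m jog '[[[0,0,0,0.1,0,0,0],[0,0,0,0.1,0,0,0],[0,0,0,0.1,0,0,0]]]'>/dev/null; python3 r.py
```

```text
F [-1.27  1.18  6.22] M [-0.004  0.269 -0.016] base xy mm [-25.6  -0.4] z 0.0645 yaw-base -0.02 w 0.046 25.0
F [-2.09 -0.07  7.64] M [ 0.093  0.353 -0.005] base xy mm [-25.4  -0.3] z 0.0639 yaw-base -0.01 w 0.0458 25.0
```

```bash
python3 -m jog '[[[0,0,0,-0.1,0,0,0],[0.6,0,0,-0.1,0,0,0],[0.6,0,0,-0.1,0,0,0],[0.6,0,0,-0.1,0,0,0],[0.6,0,0,-0.1,0,0,0]]]'>/dev/null ; python3 -m jog '[[[0.6,0,0,-2,0,0,0],[0.6,0,0,-5,0,0,0],[0.6,0,0,-10,0,0,0],[0.6,0,0,-14,0,0,0],[0.6,0,0,-17,0,0,0],[0.6,0,0,-17,0,0,0],[0.6,0,0,-17,0,0,0],[0.6,0,0,-17,0,0,0]]]'; python3 - <<'E'
from h import *
im,c=stackcheck(.071,'w15')
p0=[*BC,BA]
for z in(.066,.071,.076):print(z,fit(im,c,[(rect(-.046,.046,-.023,.023),z,1)],p0,(.006,.006,.06)))
im2,c2=shot('scene','s15');print(fit(im2,c2,[(rect(-.046,.046,-.023,.023),.071,1)],p0,(.006,.006,.06)))
A=cv2.resize(im[135:285,205:345],(390,418),interpolation=cv2.INTER_CUBIC)
B=cv2.resize(im2[190:255,265:335],(400,371),interpolation=cv2.INTER_CUBIC)
out=np.zeros((420,800,3),np.uint8);out[:418,:390]=A;out[:371,395:795]=B;cv2.imwrite('pics/m2.png',out)
E
```

```text
time: 50.7
tcp_pos: [0.5816, -0.1042, 0.2315]
eef_rot: [[-0.982, 0.188, -0.003], [0.188, 0.982, 0.001], [0.003, 0.0, -1.0]]
wrist_force: [0.0, 0.0, -0.7]
gripper_width: 0.0568
gripper_force: 0.0
0.6 [275.4, 213.7] [ 605.2 -109.5] [47.  93.6] 79.2
fit [ 0.6062 -0.1091 -0.2026] -11.61 14.0 rel base mm [-1.8 -0.4]
0.066 (array([ 0.60763145, -0.1093612 , -0.18937   ]), np.float64(13.572552228003861))
0.071 (array([ 0.60618155, -0.10909555, -0.20257   ]), np.float64(14.013141548238442))
0.076 (array([ 0.60491555, -0.10858   , -0.205141  ]), np.float64(13.209852875529107))
(array([ 0.60780155, -0.10919845, -0.183271  ]), np.float64(14.167417084213334))
```

View pics/m2.png

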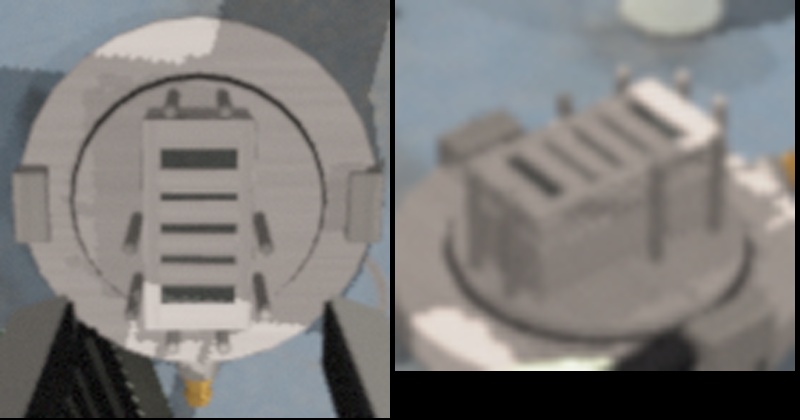

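```bash
python3 - <<'E'
from h import *
im2=cv2.imread('pics/s15.png');c2=cal('scene')
G=np.minimum(np.hypot(*np.gradient(gaussian_filter(cv2.cvtColor(im2,cv2.COLOR_BGR2GRAY).astype(float),.7))),25)
X=rect(-.046,.046,-.023,.023);best=[]
for dx in np.arange(-.003,.0031,.001):
 for dy in np.arange(-.002,.0021,.001):
  for a in(-.175,-.183,-.19,-.198):
   R=np.array([[np.cos(a),-np.sin(a)],[np.sin(a),np.cos(a)]]);W=X@R.T+BC+[dx,dy]
   for zf in np.arange(.062,.082,.002):
    for zr in np.arange(.062,.082,.002):
     z=zf+(zr-zf)*(X[:,0]+.046)/.092;q=proj(np.c_[W,z],c2);best.append((map_coordinates(G,[q[:,1],q[:,0]],order=1).mean(),zf,zr,dx,dy,a))
best.sort(reverse=True)
for b in best[:8]:print(np.round(b,4))
im,c=shot('top','t15')
for r in models.outline_of('inlet_head','top')[:1]:
    m=r['region'].astype(np.uint8);ct=max(cv2.findContours(m,0,2)[0],key=cv2.contourArea)
    print(r['p'],cv2.minEnclosingCircle(unproj(ct,.105,c)[:,:2].astype(np.float32)))
E
```

```text
[ 1.4193e+01  8.0000e-02  6.8000e-02  3.0000e-03 -1.0000e-03 -1.7500e-01]
[ 1.41692e+01  6.80000e-02  7.00000e-02  2.00000e-03  2.00000e-03
 -1.98000e-01]
[ 1.41496e+01  6.80000e-02  7.00000e-02  2.00000e-03  2.00000e-03
 -1.90000e-01]
[ 1.41468e+01  8.00000e-02  6.80000e-02  3.00000e-03 -2.00000e-03
 -1.75000e-01]
[ 1.41463e+01  7.20000e-02  7.20000e-02 -1.00000e-03 -1.00000e-03
 -1.83000e-01]
[ 1.41463e+01  7.00000e-02  7.00000e-02  1.00000e-03  1.00000e-03
 -1.83000e-01]
[ 1.41462e+01  7.00000e-02  7.00000e-02  1.00000e-03  1.00000e-03
 -1.90000e-01]
[ 1.41453e+01  8.00000e-02  6.80000e-02  3.00000e-03 -1.00000e-03
 -1.83000e-01]
0.76 ((0.4331766366958618, -0.2439231276512146), 0.06976864486932755)
```

```bash
python3 -m jog '[[[0,0,0,5,0,0,0],[0,0,0,10,0,0,0],[0,0,0,13.5,0,0,0],[0,0,0,15,0,0,0],[0,0,0,15.5,0,0,0],[0,0,0,15.5,0,0,0],[0,0,0,15.5,0,0,0]]]'>/dev/null; python3 r.py; python3 -m jog '[[[0,0,0,0.3,0,0,0],[0,0,0,0.6,0,0,0],[0,0,0,0.6,0,0,0],[0,0,0,0.6,0,0,0]]]'>/dev/null; python3 r.py; python3 -m jog '[[[0,0,0,-0.5,0,0,0],[0,-2.5,0,-1,0,0,0],[0,-5.2,0,-1,0,0,0],[0,-5.2,0,-0.6,0,0,0],[0,-5.2,0,-0.3,0,0,0],[0,-5.2,0,0,0,0,0],[0,-5.2,0,0,0,0,0],[0,-5.2,0,0,0,0,0]]]'>/dev/null; python3 r.py
```

```text
F [-0.3   0.11  0.53] M [0.011 0.003 0.022] base xy mm [-24.7  -0.4] z 0.0795 yaw-base -0.01 w 0.0037 0.0
F [-0.2   0.39  0.05] M [-0.012  0.01  -0.036] base xy mm [-25.7  -0.3] z 0.0726 yaw-base -0.02 w 0.0002 0.0
F [-0.11 -0.37 -0.14] M [-0.019  0.015 -0.003] base xy mm [25.4 -0.3] z 0.0724 yaw-base -0.02 w 0.0006 0.0
```

```bash
python3 -m jog '[[[0.8,0,0,-3,0,0,0],[0.8,0,0,-8,0,0,0],[0.8,0,0,-12,0,0,0],[0.8,3,-3,-16,0,0,0],[0.8,6.5,-6.5,-18,0,0,-0.01],[0.8,10,-10,-18,0,0,-0.02],[0.8,13.5,-13.5,-18,0,0,-0.033],[0.8,17.2,-17.2,-18,0,0,-0.033],[0.8,17.2,-17.2,-18,0,0,-0.033],[0.8,17.2,-17.2,-18,0,0,-0.033],[0.8,17.2,-17.2,-18,0,0,-0.033],[0.8,17.2,-17.2,-18,0,0,-0.033]]]'; python3 - <<'E'
from h import *
im,c=shot('wrist','w16');o=robot.get_obs();print(o['tcp_pos'],np.degrees(np.arctan2(*o['eef_rot'][1::-1,1])))
m=(im.max(2)<60).astype(np.uint8);e=np.zeros_like(m);q=proj([[.4315,-.251,.144]],c)[0].astype(int);print(q)
cv2.circle(e,tuple(map(int,q)),95,1,-1);e[285:]=0
n,l,st,ce=cv2.connectedComponentsWithStats(m&e)
for i in range(1,n):
    if st[i,4]>150:
        v,u=np.nonzero(l==i);W=unproj(np.c_[u,v],.144,c)[:,:2]*1000;print(st[i],cv2.minAreaRect(W.astype(np.float32)))
for r in models.outline_of('inlet_head','wrist')[:1]:
    mm=r['region'].astype(np.uint8);ct=max(cv2.findContours(mm,0,2)[0],key=cv2.contourArea);print(r['p'],r['location'],cv2.minEnclosingCircle(unproj(ct,.107,c)[:,:2].astype(np.float32)))
E
```

```text
time: 54.05
tcp_pos: [0.4338, -0.2501, 0.2523]
eef_rot: [[-0.988, 0.154, 0.001], [0.154, 0.988, 0.001], [-0.001, 0.001, -1.0]]
wrist_force: [-0.1, 0.0, 0.6]
gripper_width: 0.0749
gripper_force: 0.0
[ 0.4338079  -0.25010429  0.25223432] 81.18440531721221
[274 205]
[269 164  12  78 921] ((429.8005676269531, -251.23513793945312), (11.051780700683594, 77.50244140625), 81.34385681152344)
[335 243  14  32 252] ((497.335205078125, -194.0915985107422), (34.241355895996094, 13.006104469299316), 10.904736518859863)
[203 244  15  33 272] ((479.03955078125, -323.5503234863281), (13.39605712890625, 35.73984909057617), 58.367271423339844)
0.98 [272.9, 193.4] ((0.42511677742004395, -0.2515677213668823), 0.06859412044286728)
```

```bash
python3 -m jog '[[[1,0.25,-0.1,4,0,0,0],[1,0.25,-0.1,8,0,0,0],[1,0.25,-0.1,10.5,0,0,0],[1,0.25,-0.1,12.3,0,0,0],[1,0.25,-0.1,13.2,0,0,0],[1,0.25,-0.1,13.5,0,0,0],[1,0.25,-0.1,13.5,0,0,0],[1,0.25,-0.1,13.5,0,0,0]]]'; python3 -m jog '[[[0,0,0,0,0,0,0],[0,0,0,0,0,0,0],[0,0,0,0,0,0,0],[0,0,0,0,0,0,0],[0,0,0,0,0,0,0],[0,0,0,0,0,0,0],[0,0,0,0,0,0,0],[0,0,0,0,0,0,0],[0,0,0,0,0,0,0],[0,0,0,0,0,0,0],[0,0,0,0,0,0,0],[0,0,0,0,0,0,0],[0,0,0,0,0,0,0],[0,0,0,0,0,0,0],[0,0,0,0,0,0,0],[0,0,0,0,0,0,0]]]' 30
```

```text
time: 54.95
tcp_pos: [0.4308, -0.2519, 0.1184]
eef_rot: [[-0.988, 0.155, 0.002], [0.155, 0.988, -0.001], [-0.002, -0.001, -1.0]]
wrist_force: [-0.2, 0.0, -0.1]
gripper_width: 0.0938
gripper_force: 0.0
time: 56.55
tcp_pos: [0.4299, -0.2514, 0.1174]
eef_rot: [[-0.988, 0.155, 0.0], [0.155, 0.988, 0.0], [-0.0, 0.0, -1.0]]
wrist_force: [0.2, 1.7, 0.1]
gripper_width: 0.0137
gripper_force: 30.0
```

```bash
python3 -m jog '[[[0,0,0,-1,0,0,0],[0,0,0,-3,0,0,0],[0,0,0,-6,0,0,0],[0,0,0,-9,0,0,0],[0,-2,2.2,-11,0,0,0],[0,-5,5.5,-12,0,0,0],[0,-8.5,9,-12,0,0,0],[0,-12,13,-12,0,0,0],[0,-15.4,16.8,-12,0,0,0],[0,-15.4,16.8,-12,0,0,0],[0,-15.4,16.8,-12,0,0,0],[0,-15.4,16.8,-12,0,0,0]]]'; python3 -m jog '[[[0,0,0,2,0,0,0],[0,0,0,4,0,0,0],[0,0,0,4.5,0,0,0],[0,0,0,4.5,0,0,0],[0,0,0,4.5,0,0,0],[0,0,0,4.5,0,0,0]]]'; python3 r.py
```

```text
time: 57.75
tcp_pos: [0.6069, -0.1101, 0.237]
eef_rot: [[-0.988, 0.155, -0.002], [0.155, 0.988, -0.001], [0.002, -0.001, -1.0]]
wrist_force: [-0.9, -0.1, -4.2]
gripper_width: 0.0138
gripper_force: 30.0
time: 58.35
tcp_pos: [0.6086, -0.11, 0.1938]
eef_rot: [[-0.988, 0.156, 0.002], [0.156, 0.988, -0.001], [-0.002, -0.0, -1.0]]
wrist_force: [0.9, -0.5, -3.6]
gripper_width: 0.0138
gripper_force: 30.0
F [ 0.9  -0.52 -3.64] M [ 0.019 -0.04   0.018] base xy mm [ 0.8 -0.9] z 0.1938 yaw-base 1.84 w 0.0138 30.0
```

```bash
python3 -m jog '[[[0,0.1,0.05,0,0,0,0],[0,0.1,0.05,1.5,0,0,0],[0,0.1,0.05,3,0,0,0],[0,0.1,0.05,4.5,0,0,0],[0,0.1,0.05,6,0,0,0],[0,0.1,0.05,7.2,0,0,0],[0,0.1,0.05,8,0,0,0],[0,0.1,0.05,8.2,0,0,0],[0,0.1,0.05,8.2,0,0,0],[0,0.1,0.05,8.2,0,0,0]]]'>/dev/null; python3 r.py
```

```text
F [ 0.58  0.37 -4.69] M [-0.009  0.057  0.079] base xy mm [-0.2  0. ] z 0.1112 yaw-base 1.87 w 0.0139 30.0
```

```bash
python3 -m jog '[[[0,0,0,0.4,0,0,0],[0,0,0,0.8,0,0,0],[0,0,0,1.1,0,0,0],[0,0,0,1.1,0,0,0],[0,0,0,1.1,0,0,0]]]'>/dev/null; python3 r.py; python3 -m jog '[[[0,0,0,0.08,0,0,0],[0,0,0,0.08,0,0,0],[0,0,0,0.08,0,0,0],[0,0,0,0.08,0,0,0]]]'>/dev/null; python3 r.py
```

```text
F [ 1.43 -0.2  -0.46] M [-0.054 -0.393 -0.062] base xy mm [-0.3 -0.1] z 0.0998 yaw-base 1.88 w 0.0135 30.0
F [-1.97  1.2   5.64] M [ 0.022  0.053 -0.096] base xy mm [-0.9 -0.1] z 0.0994 yaw-base 1.87 w 0.0138 30.0
```

```bash
python3 -m jog '[[[0,0,0,-0.03,0,0,0.05],[0,0,0,-0.03,0,0,0.15],[0,0,0,-0.03,0,0,0.25],[0,0,0,-0.03,0,0,0.35],[0,0,0,-0.03,0,0,0.45],[0,0,0,-0.03,0,0,0.55],[0,0,0,-0.03,0,0,0.65],[0,0,0,-0.03,0,0,0.75],[0,0,0,-0.03,0,0,0.85],[0,0,0,-0.03,0,0,0.95],[0,0,0,-0.03,0,0,1.05],[0,0,0,-0.03,0,0,1.13],[0,0,0,-0.03,0,0,1.2],[0,0,0,-0.03,0,0,1.2],[0,0,0,-0.03,0,0,1.2]]]'>/dev/null; python3 r.py;python3 -m jog '[[[0,0,0,0,0,0,0.06],[0,0,0,0,0,0,0.12],[0,0,0,0,0,0,0.18],[0,0,0,0,0,0,0.24],[0,0,0,0,0,0,0.3],[0,0,0,0,0,0,0.34],[0,0,0,0,0,0,0.34],[0,0,0,0,0,0,0.34]]]'>/dev/null; python3 r.py
```

```text
F [ 0.01 -0.9   4.11] M [-0.366  0.011  0.044] base xy mm [-0.4 -0.2] z 0.0994 yaw-base -66.79 w 0.0139 30.0
F [ 1.15 -0.42  5.46] M [-0.348  0.026  0.178] base xy mm [-0.5 -0.1] z 0.0994 yaw-base -86.24 w 0.0136 30.0
```

```bash
python3 -m jog '[[[0,0,0,0,0,0,0.02],[0,0,0,0,0,0,0.04],[0,0,0,0,0,0,0.04],[0,0,0,0,0,0,0.04]]]'>/dev/null; python3 r.py;python3 -m jog '[[[0,0,0,0,0,0,0.02],[0,0,0,0,0,0,0.04],[0,0,0,0,0,0,0.04],[0,0,0,0,0,0,0.04]]]'>/dev/null; python3 r.py
```

```text
F [0.6  0.28 5.02] M [-0.282  0.013  0.329] base xy mm [-0.5 -0. ] z 0.0994 yaw-base -88.52 w 0.0137 30.1
F [0.33 0.17 4.71] M [-0.28   0.079  0.361] base xy mm [-0.5 -0. ] z 0.0994 yaw-base -90.81 w 0.014 30.1
```

```bash
python3 -m jog '[[[0,0,0,0,0,0,0.02],[0,0,0,0,0,0,0.03],[0,0,0,0,0,0,0.03]]]'>/dev/null; python3 r.py; python3 -m jog '[[[0.3,0,0,0,0,0,0.01],[1,0,0,0,0,0,0.01],[1,0,0,0,0,0,0.01],[1,0,0,0,0,0,0.01],[1,0,0,0,0,0,0.01],[1,0,0,0,0,0,0.01],[1,0,0,0,0,0,0.01],[1,0,0,0,0,0,0.01],[1,0,0,0,0,0,0.01],[1,0,0,0,0,0,0.01]]]'>/dev/null; python3 r.py; python3 -m jog '[[[1,0,0,-1,0,0,0],[1,0,0,-3,0,0,0],[1,0,0,-6,0,0,0],[1,0,0,-10,0,0,0],[1,0,0,-15,0,0,0],[1,0,0,-20,0,0,0],[1,0,0,-20,0,0,0],[1,0,0,-20,0,0,0],[1,0,0,-20,0,0,0]]]'>/dev/null; python3 r.py; python3 - <<'E'
from h import *
im,c=shot('wrist','w17')
m=(im.max(2)<60).astype(np.uint8);e=np.zeros_like(m);q=proj([[*BC,.126]],c)[0].astype(int);cv2.circle(e,tuple(map(int,q)),70,1,-1);e[280:]=0
n,l,st,ce=cv2.connectedComponentsWithStats(m&e)
for i in range(1,n):
    if st[i,4]>150:
        v,u=np.nonzero(l==i);print(st[i],cv2.minAreaRect((unproj(np.c_[u,v],.126,c)[:,:2]*1000).astype(np.float32)))
for r in models.outline_of('inlet_head','wrist')[:1]:
    mm=r['region'].astype(np.uint8);ct=max(cv2.findContours(mm,0,2)[0],key=cv2.contourArea);print(r['p'],cv2.minAreaRect((unproj(ct,.089,c)[:,:2]*1000).astype(np.float32)))
E
```

```text
F [ 1.24 -1.51  5.25] M [-0.309 -0.056  0.449] base xy mm [-0.5 -0. ] z 0.0994 yaw-base -92.51 w 0.0136 30.3
F [-0.57 -0.09  0.94] M [-0.097  0.121  0.025] base xy mm [-0.8  0.1] z 0.099 yaw-base -93.24 w 0.0907 0.0
F [ 0.11  0.04 -0.61] M [-0.066  0.078 -0.047] base xy mm [-1.7  0.1] z 0.2978 yaw-base -93.24 w 0.0942 0.0
[271 160  12  66 619] ((607.0388793945312, -109.31269836425781), (78.43718719482422, 11.481098175048828), 77.8306884765625)
[322 196  25  41 571] ((671.2699584960938, -154.28060913085938), (31.297197341918945, 44.50334548950195), 4.244585037231445)
0.78 ((607.6688232421875, -108.89178466796875), (129.3511199951172, 128.47427368164062), 29.691864013671875)
```

```bash
python3 -c "
from plant import robot
o=robot.get_obs();print(o['time'],o['wrist_force'].round(1),robot.job_done())"
```

```text
the job is handed in; nothing more can be done
65.65 [-0.1 -0.3  0.1] None
```

The job is handed in at 65.7 s: all three plates are stacked level between the dowels, and the head is back on the flange, turned clockwise to its stops (within about 1.5 degrees by the wrist camera) and released. The hand-in call gave no verdict, and I did not re-measure the beaker, cup or tape roll at the end.

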